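# Set out washed gearbox control-unit parts for inspection

## Robot

A 7-joint arm with a two-finger parallel gripper is mounted at the origin on the work surface. World frame = base frame: x ahead of the robot, y to its left, z up, the work surface at z = 0. Lengths are in m, angles in degrees, forces in N, time in s.
With the tool pointing down it reaches from about 0.425 to 0.875 m from the base axis. Payload 4.7 kg.
Tool frame: the origin (TCP) lies between the finger pads; the fingertips stand 8 mm ahead of it and the grasp point (between the pads) lies 11 mm behind it; x points along the fingers, z is the direction in which the jaws open and shut, and the axes are right-handed (so a half turn about x gives the same grasp; the last joint's range is limited). The gripper opens to 87 mm and grips with 3 to 60 N. Pads are 19 mm wide; open, the fingers measure 117 mm over their backs; the gripper's body (75 mm by 190 mm) begins 51 mm behind the grasp point.
Start: joints at [-68.004, 18.392, -4.016, 83.108, 1.295, 78.541, -3.26], TCP at [0.235, 0.606, 0.209] pointing down, gripper open.
Joint ranges: [-163.93, 163.93], [-17.29, 119.83], [-79.2, 71.16], [3.27, 140.29], [-89.18, 269.18], [5.43, 117.66], [-154.24, 154.24]. Speed limits (degrees/s): [147.25, 147.25, 180, 180, 180, 180, 180].

## Interface

Orientations are given as [roll, pitch, yaw] about the fixed x, y, z axes, in that order (R = Rz(yaw) Ry(pitch) Rx(roll)).
In Python, from cell import telemetry, vision, sign_off gives the robot as it stands. The module is installed in compiled form; this text tells all that it offers.
- The arm moves only by the tool drive_tool, never from a script. Its arguments are lists of equal length, an entry for each row: "offset": the shift along the tool's x, y, z in m, a list of three; "angular": the turn, a rotation vector about the tool's x, y, z in rad, a list of three. A call has 1 to 10 rows; each row is the pose to reach, as a shift and turn from the pose measured when the call began, along the tool's axes at that moment; what a row does not reach only later rows make up. A row lasts 1/8 s, in which the tool goes at most 62.5 mm and 10.7 degrees, less where a joint would pass 70% of its speed; a pose out of reach is approached as far as the arm can. A call with a gripper value outside its range is refused whole. "fingers" is the closure, from -1 (fully open) to 1 (shut), set as the call begins (left out, the last holds). The fingers move at their own pace and stop on an object; "squeeze" is the grip in N (left out, the last holds). Time passes only in rows, so rows that repeat a pose let the fingers close. It gives the time, the measured TCP pose, the force and the opening at its end, in the units of the state.
- telemetry.get_obs(): the state, without advancing time (a new reading comes with each control period).
- vision.read_camera(name): name is "scene" or "top" or "wrist"; returns a dict with "pixels" (420x560x3 uint8, red, green, blue), "intrinsics" (3x3 intrinsics, pixels), "distortion" ([k1, k2, p1, p2, k3] as OpenCV has them; the pictures are not rectified), "world_from_camera" (4x4, takes a point from camera to world coordinates); the wrist camera has in their place "T_tool_cam" (4x4, takes a point from camera to tool coordinates, whose origin is the TCP and whose axes are the tool frame's). Camera axes: x right, y up, looking along -z (the intrinsics and any distortion apply to the point x, -y, -z); pixel columns grow to the right and rows downward; lengths in m; the calibration is good to about 2 mm. A picture is of the moment at which its call begins: read the wrist's pose just before it. There is no depth.
- sign_off(): hands the job in, once; it reports no verdict.
The state is a dict: "time_s": time; "qpos": joint angles; "joint_velocities": joint speeds; "effort": joint torques, N m; "tool_pos": TCP position; "tool_rot": TCP orientation; "force": force on the tool from outside, world axes, zero at the start; "wrist_torque": the same for the moment, N m; "grip_width": finger opening in m.
Only numpy, scipy, OpenCV 4.12 (cv2) and the standard library are available. Lean on these libraries where they do the work, as an engineer would, in place of code of your own. Each camera call takes 0.05 s, during which the arm holds its last target.

## Task

The washed parts of this gearbox control unit have to be set out for inspection. Fan all the steel cover plates along the middle of the drip tray as one straight row of shingles: the first with its bolt-hole end up on the rest bar, each further one lapped at least half-way over the one before, all with the bolt-hole end up towards the bar, the plain end down on the rubber mat, and every plate's pair of bolt holes left showing (either face may be up). Load the solenoid, the plug socket and the piston into the blue bin, and leave the feeler gauge, oil stone, tin, screwdriver and jar where they are.

Things in the scene. Friction and masses are not known exactly. Their poses are not given: they have to be found in the camera images.
- tray: steel drip tray fixed to the bench, 250 x 130 mm, rim 12 mm high (13 mm at its folded lip), lined with a black rubber mat whose top is 5 mm above the bench. Origin: centre of its underside, on the bench. x runs along the tray, away from the rest bar; y across it; z up. An aluminium rest bar, 8 mm thick along x and 112 mm wide, crosses the tray near its -x end (the end nearest the robot): it spans x = -103 to -95 mm and its top stands 14 mm above the mat.
- tray_bar (a point): middle of the top edge of the rest bar on its +x side: tray x = -95 mm, 14 mm above the mat; axes as the tray's
- tray_far (a point): middle of the tray's far inner end (+x), at mat level: tray x = +122.5 mm; axes as the tray's
- plate1: flat steel cover plate, 72 (x) x 44 (y) x 6 (z) mm, 130 g; origin at its centre, 3 mm above its underside. +x points to the end with the two bolt holes (7 mm across, 9 mm from that end, 26 mm apart); a small yellow paint dab marks the other, plain end. y runs across the 44 mm width, z is normal to the plate. At the start it lies flat on the bench, z up, holes roughly towards the robot. One of plate1 to plate5, all alike; three to five of them are present.
- plate1_tail (a point): middle of the end face of plate1's plain end, half-way through its thickness (36 mm along -x from its centre); axes as the plate's
- plate2: flat steel cover plate, 72 (x) x 44 (y) x 6 (z) mm, 130 g; origin at its centre, 3 mm above its underside. +x points to the end with the two bolt holes (7 mm across, 9 mm from that end, 26 mm apart); a small yellow paint dab marks the other, plain end. y runs across the 44 mm width, z is normal to the plate. At the start it lies flat on the bench, z up, holes roughly towards the robot. One of plate1 to plate5, all alike; three to five of them are present.
- plate2_tail (a point): middle of the end face of plate2's plain end, half-way through its thickness (36 mm along -x from its centre); axes as the plate's
- plate3: flat steel cover plate, 72 (x) x 44 (y) x 6 (z) mm, 130 g; origin at its centre, 3 mm above its underside. +x points to the end with the two bolt holes (7 mm across, 9 mm from that end, 26 mm apart); a small yellow paint dab marks the other, plain end. y runs across the 44 mm width, z is normal to the plate. At the start it lies flat on the bench, z up, holes roughly towards the robot. One of plate1 to plate5, all alike; three to five of them are present.
- plate3_tail (a point): middle of the end face of plate3's plain end, half-way through its thickness (36 mm along -x from its centre); axes as the plate's
- plate4: flat steel cover plate, 72 (x) x 44 (y) x 6 (z) mm, 130 g; origin at its centre, 3 mm above its underside. +x points to the end with the two bolt holes (7 mm across, 9 mm from that end, 26 mm apart); a small yellow paint dab marks the other, plain end. y runs across the 44 mm width, z is normal to the plate. At the start it lies flat on the bench, z up, holes roughly towards the robot. One of plate1 to plate5, all alike; three to five of them are present.
- plate4_tail (a point): middle of the end face of plate4's plain end, half-way through its thickness (36 mm along -x from its centre); axes as the plate's
- plate5: flat steel cover plate, 72 (x) x 44 (y) x 6 (z) mm, 130 g; origin at its centre, 3 mm above its underside. +x points to the end with the two bolt holes (7 mm across, 9 mm from that end, 26 mm apart); a small yellow paint dab marks the other, plain end. y runs across the 44 mm width, z is normal to the plate. At the start it lies flat on the bench, z up, holes roughly towards the robot. One of plate1 to plate5, all alike; three to five of them are present.
- plate5_tail (a point): middle of the end face of plate5's plain end, half-way through its thickness (36 mm along -x from its centre); axes as the plate's
- solenoid: solenoid valve, 140 g: a black coil block 36 (x) x 32 (y) x 32 (z) mm with the origin at the block's centre; a steel nose 18 mm thick sticks out 26 mm from its +x face; two brass terminals on top reach 4.5 mm above the block. At the start it lies with z up.
- socket: round plug socket, 70 g: a black plastic shell 46 mm across with brass pins inside, on a square foot 56 x 56 x 8 mm, 42 mm high over all; origin at its centre, 21 mm above its underside; at the start it stands with the open mouth (+z) up
- piston: accumulator piston, 80 g: an aluminium cylinder 38 mm across and 32 mm high with two black seal rings; origin at its centre, 16 mm above its underside; at the start it stands with its axis (z) up
- bin: loose blue plastic parts bin, open at the top, 206 (x) x 146 (y) x 50 (z) mm outside, walls and floor 3 mm, 450 g. Origin: centre of its underside; z up.
- feeler: bystander: closed feeler gauge (thickness gauge set), steel, 24 x 75 x 14 mm; origin at its underside
- stone: bystander: flat two-tone oil stone, 30 x 70 x 12 mm; origin at its underside
- tin: bystander: low round aluminium tin, 52 mm across, 20 mm high; origin at its underside
- driver: bystander: screwdriver with green handle, 190 mm long, lying behind the work area; origin at its underside
- jar: bystander: amber glass jar, 66 mm across, 65 mm high, standing behind the work area; origin at its underside
There are look-alikes about, which are no part of the job. What is shaped like the piston but purple is not meant. What is shaped like the plate2 but orange is not meant.

How it is judged (in metres and radians):
At the end, for the whole second after the job is handed in: Plates at rest in the tray, within 18 mm of its centre line and 0.2 rad; hole end up towards the bar (tilt over 0.1 rad), plain end on the mat (to 5 mm); first on the bar, each next one lapped over another, 14 to 45 mm apart. Solenoid, socket and piston at rest in the upright bin (y of plate1 in the frame of tray between -0.018 and 0.018 m and angle between the y axis of each of plate1, plate2, plate3, plate4, plate5 and the y axis of tray, either way round below 0.2 rad and z of plate1_tail in the frame of tray between 0.004 and 0.013 m and x of each of plate1_tail, plate2_tail, plate3_tail, plate4_tail, plate5_tail in the frame of tray below 0.124 m and x of tray_far in the frame of plate1 below -0.02 m and (angle between plate1's own z axis and vertical between 0.1 and 0.6 rad or angle between plate1's own z axis and vertical between 2.54 and 3.04 rad) and linear speed of each of plate1, plate2, plate3, plate4, plate5, solenoid, socket, piston below 0.02 m/s and ((x of tray_bar in the frame of plate1 between 0.008 and 0.038 m and z of tray_bar in the frame of plate1 between -0.008 and 0.008 m) or x of plate1 in the frame of plate2 between -0.045 and -0.014 m or x of plate1 in the frame of plate3 between -0.045 and -0.014 m or x of plate1 in the frame of plate4 between -0.045 and -0.014 m or x of plate1 in the frame of plate5 between -0.045 and -0.014 m) and y of plate2 in the frame of tray between -0.018 and 0.018 m and z of plate2_tail in the frame of tray between 0.004 and 0.013 m and x of tray_far in the frame of plate2 below -0.02 m and (angle between plate2's own z axis and vertical between 0.1 and 0.6 rad or angle between plate2's own z axis and vertical between 2.54 and 3.04 rad) and ((x of tray_bar in the frame of plate2 between 0.008 and 0.038 m and z of tray_bar in the frame of plate2 between -0.008 and 0.008 m) or x of plate2 in the frame of plate1 between -0.045 and -0.014 m or x of plate2 in the frame of plate3 between -0.045 and -0.014 m or x of plate2 in the frame of plate4 between -0.045 and -0.014 m or x of plate2 in the frame of plate5 between -0.045 and -0.014 m) and y of plate3 in the frame of tray between -0.018 and 0.018 m and z of plate3_tail in the frame of tray between 0.004 and 0.013 m and x of tray_far in the frame of plate3 below -0.02 m and (angle between plate3's own z axis and vertical between 0.1 and 0.6 rad or angle between plate3's own z axis and vertical between 2.54 and 3.04 rad) and ((x of tray_bar in the frame of plate3 between 0.008 and 0.038 m and z of tray_bar in the frame of plate3 between -0.008 and 0.008 m) or x of plate3 in the frame of plate1 between -0.045 and -0.014 m or x of plate3 in the frame of plate2 between -0.045 and -0.014 m or x of plate3 in the frame of plate4 between -0.045 and -0.014 m or x of plate3 in the frame of plate5 between -0.045 and -0.014 m) and y of plate4 in the frame of tray between -0.018 and 0.018 m and z of plate4_tail in the frame of tray between 0.004 and 0.013 m and x of tray_far in the frame of plate4 below -0.02 m and (angle between plate4's own z axis and vertical between 0.1 and 0.6 rad or angle between plate4's own z axis and vertical between 2.54 and 3.04 rad) and ((x of tray_bar in the frame of plate4 between 0.008 and 0.038 m and z of tray_bar in the frame of plate4 between -0.008 and 0.008 m) or x of plate4 in the frame of plate1 between -0.045 and -0.014 m or x of plate4 in the frame of plate2 between -0.045 and -0.014 m or x of plate4 in the frame of plate3 between -0.045 and -0.014 m or x of plate4 in the frame of plate5 between -0.045 and -0.014 m) and y of plate5 in the frame of tray between -0.018 and 0.018 m and z of plate5_tail in the frame of tray between 0.004 and 0.013 m and x of tray_far in the frame of plate5 below -0.02 m and (angle between plate5's own z axis and vertical between 0.1 and 0.6 rad or angle between plate5's own z axis and vertical between 2.54 and 3.04 rad) and ((x of tray_bar in the frame of plate5 between 0.008 and 0.038 m and z of tray_bar in the frame of plate5 between -0.008 and 0.008 m) or x of plate5 in the frame of plate1 between -0.045 and -0.014 m or x of plate5 in the frame of plate2 between -0.045 and -0.014 m or x of plate5 in the frame of plate3 between -0.045 and -0.014 m or x of plate5 in the frame of plate4 between -0.045 and -0.014 m) and distance between each of plate2, plate3, plate4, plate5 and plate1 above 0.014 m and distance between each of plate3, plate4, plate5 and plate2 above 0.014 m and distance between each of plate4, plate5 and plate3 above 0.014 m and distance between plate5 and plate4 above 0.014 m and x of solenoid in the frame of bin between -0.1 and 0.1 m and y of solenoid in the frame of bin between -0.07 and 0.07 m and z of solenoid in the frame of bin between 0 and 0.055 m and x of socket in the frame of bin between -0.1 and 0.1 m and y of socket in the frame of bin between -0.07 and 0.07 m and z of socket in the frame of bin between 0 and 0.055 m and x of piston in the frame of bin between -0.1 and 0.1 m and y of piston in the frame of bin between -0.07 and 0.07 m and z of piston in the frame of bin between 0 and 0.055 m and angle between bin's own z axis and vertical below 0.08 rad); the robot touches nothing.
It fails at once if a bystander (feeler gauge, oil stone, tin, screwdriver or jar) is shifted more than 60 mm from where it stood (distance of any of feeler, stone, tin, driver, jar from where it was at the start of the episode above 0.06 m).
Of plate1, plate2, plate3, plate4, plate5 only 3 to 5 are there at a start; the rules pass over those that are not, and their reading is None.
At some moment in a run one of solenoid, socket, piston, bin may be knocked a few centimetres aside while the robot is not near it.
Once in a run the grip may slacken for a moment while it holds something.
It also fails if it takes over 210 s, if anything falls off the work surface, if the arm or the gripper's body presses on something with over 40 N, if the wrist force passes 120 N, or if a joint passes its speed limit or range.

## Working session

There is one attempt and no reset: what is moved stays moved. The work goes in short steps, Python scripts to look and compute and a tool call to move; the robot and the scene stay as the last step left them, time stands still between calls to the robot, and variables do not carry over. Pictures are saved under pics/ and viewed, and the job is handed in when it is done.

Besides the shell and the picture viewer there is one more tool, called after "Emit:" by a JSON object that holds its "api" and its "payload", one argument or row to a line. drive_tool: Moves the arm, as the interface text tells. Its arguments: {"type":"object","properties":{"offset":{"type":"array"},"angular":{"type":"array"},"fingers":{"type":"number"},"squeeze":{"type":"number"}},"required":["offset","angular"]}

```bash
mkdir -p pics; ls
python3 - <<'E'
from cell import telemetry, vision
import cv2
print(telemetry.get_obs())
for n in ["scene","top","wrist"]:
    c=vision.read_camera(n)
    cv2.imwrite(f"pics/{n}0.png",c["pixels"][:,:,::-1])
    for k in c:
        if k!="pixels": print(n,k,c[k])
E
```

```text
pics
{'time_s': 0.0, 'qpos': array([-68.0026935 ,  18.43785441,  -4.01532058,  83.17368495,
         1.29625667,  78.54068727,  -3.26010691]), 'joint_velocities': array([ 0.00140828,  0.0178272 , -0.03886142,  0.0679485 ,  0.02507871,
       -0.06865842, -0.01386319]), 'effort': array([ 1.97830145e-04, -4.91286027e+01, -4.03871695e-01, -3.12522769e+01,
       -6.39528804e-02,  4.35662933e-02,  1.62494939e-04]), 'tool_pos': array([0.23479738, 0.6055015 , 0.20798584]), 'tool_rot': array([-176.25034388,   89.89285441, -107.43798401]), 'force': array([ 0.05627429, -1.07410263, -0.69969523]), 'wrist_torque': array([ 0.01245914,  0.00603446, -0.02558511]), 'grip_width': 0.08643575609938348}
scene intrinsics [[416.29430289   0.         281.42690066]
 [  0.         416.29430289 208.96180967]
 [  0.           0.           1.        ]]
scene distortion [-0.11130738  0.          0.          0.          0.        ]
scene world_from_camera [[ 0.76937905 -0.46744983  0.43536942  0.94813145]
 [ 0.63872594  0.5531108  -0.53488094 -0.43551076]
 [ 0.00922248  0.68960793  0.7241242   0.71573915]
 [ 0. 
[... 354 characters left out ...]
99999660e-01  7.87521331e-04  2.45977757e-04  2.67599577e-02]
 [ 3.39204043e-04  1.20661322e-01  9.92693674e-01  1.15029015e+00]
 [ 0.00000000e+00  0.00000000e+00  0.00000000e+00  1.00000000e+00]]
wrist intrinsics [[377.55624822   0.         274.33307144]
 [  0.         377.55624822 209.10356927]
 [  0.           0.           1.        ]]
wrist distortion [0.03581275 0.         0.         0.         0.        ]
wrist T_tool_cam [[-1.27381561e-03  2.41474891e-01 -9.70406232e-01 -1.76495897e-01]
 [ 1.77146283e-04  9.70407058e-01  2.41474864e-01  6.72908774e-02]
 [ 9.99999173e-01  1.35690594e-04 -1.27889604e-03  5.61831190e-04]
 [ 0.00000000e+00  0.00000000e+00  0.00000000e+00  1.00000000e+00]]
```

View pics/top0.png

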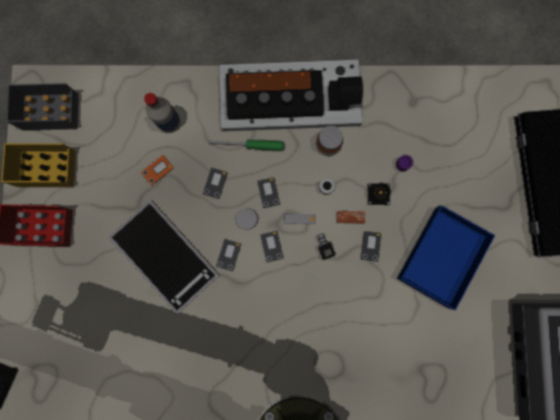

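View pics/scene0.png

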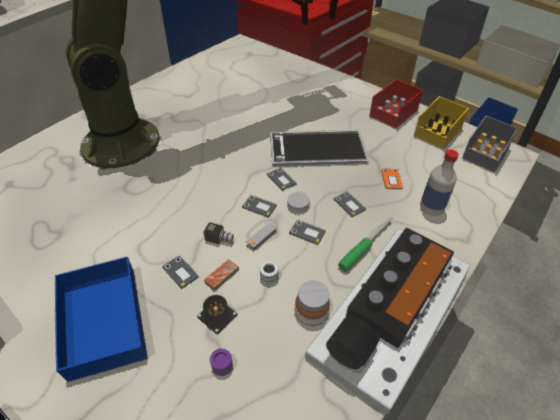

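View pics/wrist0.png

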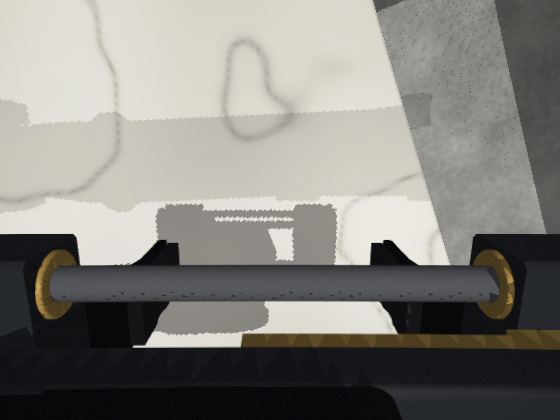

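```bash
cat > h.py <<'E'
import numpy as np, cv2
from scipy.spatial.transform import Rotation as R
from cell import telemetry, vision
def Ttool(o=None):
    o=o or telemetry.get_obs()
    T=np.eye(4);T[:3,:3]=R.from_euler('xyz',o['tool_rot'],degrees=True).as_matrix();T[:3,3]=o['tool_pos'];return T
def cam(n):
    o=telemetry.get_obs()
    c=vision.read_camera(n)
    W=Ttool(o)@np.array(c['T_tool_cam']) if n=='wrist' else np.array(c['world_from_camera'])
    return c['pixels'][:,:,::-1].copy(),np.array(c['intrinsics']),np.array(c['distortion']),W
def proj(P,K,D,W):
    P=np.asarray(P,float).reshape(-1,3)
    q=(P-W[:3,3])@W[:3,:3]; q=q*[1,-1,-1]
    return cv2.projectPoints(q,np.zeros(3),np.zeros(3),K,D)[0].reshape(-1,2)
def unproj(uv,z,K,D,W):
    n=cv2.undistortPoints(np.asarray(uv,float).reshape(-1,1,2),K,D).reshape(-1,2)
    d=np.c_[n[:,0],-n[:,1],-np.ones(len(n))]@W[:3,:3].T
    s=(z-W[2,3])/d[:,2]
    return W[:3,3]+d*s[:,None]
def warp(c,z,x0,x1,y0,y1,s,grid=0.05):
    """map: row0 = x1 (top), col0 = y1 (left); s px per m"""
    img,K,D,W=c
    h=int((x1-x0)*s);w=int((y1-y0)*s)
    xs=x1-np.arange(h)/s; ys=y1-np.arange(w)/s
    X,Y=np.meshgrid(xs,ys,indexing='ij')
    uv=proj(np.c_[X.ravel(),Y.ravel(),np.full(X.size,z)],K,D,W).reshape(h,w,2).astype(np.float32)
    o=cv2.remap(img,uv[...,0],uv[...,1],cv2.INTER_CUBIC)
    if grid:
        for g in np.arange(np.ceil(x0/grid)*grid,x1,grid):
            r=int((x1-g)*s);o[r,::4]=(0,255,0);cv2.putText(o,f"x{g:.2f}",(0,r-2),0,.35,(0,0,255),1)
        for g in np.arange(np.ceil(y0/grid)*grid,y1,grid):
            q=int((y1-g)*s);o[::4,q]=(0,255,0);cv2.putText(o,f"y{g:.2f}",(q+2,10),0,.35,(0,0,255),1)
    return o
def goto(p,yaw,tilt=0.,grasp_rows=None):
    """print offset & rotvec to bring TCP to p, tool pointing down, jaw axis at yaw deg (world), tilted by tilt deg about jaw axis"""
    T=Ttool()
    xa=np.array([0,0,-1.]);za=np.array([np.cos(np.radians(yaw)),np.sin(np.radians(yaw)),0]);
    best=None
    for sg in (1,-1):
        z=za*sg;y=np.cross(z,xa);M=np.c_[xa,y,z]
        M=R.from_rotvec(np.radians(tilt)*za).as_matrix()@M
        d=T[:3,:3].T@M; rv=R.from_matrix(d).as_rotvec()
        if best is None or np.linalg.norm(rv)<np.linalg.norm(best): best=rv
    off=T[:3,:3].T@(np.array(p)-T[:3,3])
    print("offset",np.round(off,4),"ang",np.round(best,4),"deg",np.round(np.degrees(np.linalg.norm(best)),1),"rows",np.ceil(max(np.linalg.norm(off)/.0625,np.degrees(np.linalg.norm(best))/10.7)))
    return off,best
E
python3 - <<'E'
from h import *
c=cam('top')
cv2.imwrite('pics/w1.png',warp(c,.006,.4,.7,-.05,.35,2000))
cv2.imwrite('pics/w2.png',warp(c,.006,.35,.65,-.35,.05,2000))
E
```

```text
Traceback (most recent call last):
  File "h.py", line 31, in warp
    r=int((x1-g)*s);o[r,::4]=(0,255,0);cv2.putText(o,f"x{g:.2f}",(0,r-2),0,.35,(0,0,255),1)
                    ~^^^^^^^
IndexError: index 599 is out of bounds for axis 0 with size 599
```

```bash
sed -i 's/h=int((x1-x0)\*s);w=int((y1-y0)\*s)/h=round((x1-x0)*s);w=round((y1-y0)*s)/; s/r=int((x1-g)\*s);/r=min(h-1,round((x1-g)*s));/; s/q=int((y1-g)\*s);/q=min(w-1,round((y1-g)*s));/' h.py
python3 - <<'E'
from h import *
c=cam('top')
cv2.imwrite('pics/w1.png',warp(c,.006,.35,.65,-.05,.35,2000))
cv2.imwrite('pics/w2.png',warp(c,.006,.35,.65,-.35,.05,2000))
E
```

```text
(no output)
```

View pics/w1.png

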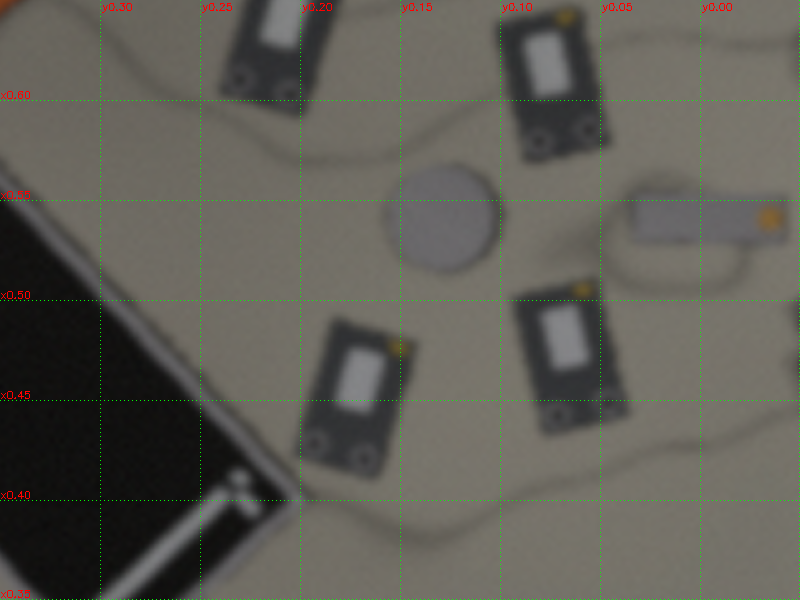

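View pics/w2.png

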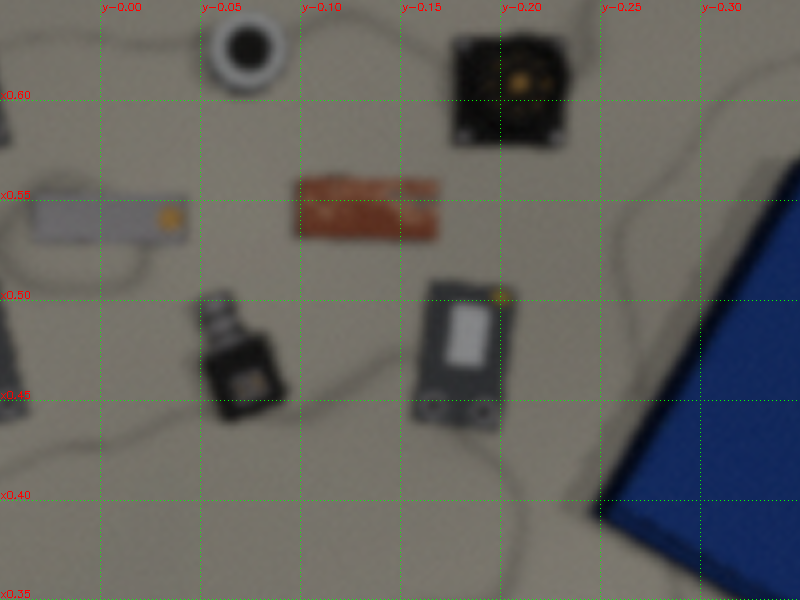

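Run:
```python
from h import *
T=Ttool();print(np.round(T,3))
goto([.45,.12,.28],90)
goto([.45,.12,.28],74)
```

```text
[[-0.    -0.932  0.361  0.235]
 [-0.001  0.361  0.932  0.606]
 [-1.    -0.    -0.001  0.209]
 [ 0.     0.     0.     1.   ]]
offset [-0.0711 -0.3762 -0.3753] ang [-3.698e-01 -9.000e-04 -1.000e-04] deg 21.2 rows 9.0
offset [-0.0711 -0.3762 -0.3753] ang [-0.0905 -0.0009 -0.    ] deg 5.2 rows 9.0
```

Emit:
{"api": "drive_tool", "payload": {
  "offset": [
    [-0.04,-0.05,-0.05],
    [-0.07,-0.1,-0.1],
    [-0.07,-0.15,-0.15],
    [-0.07,-0.2,-0.2],
    [-0.07,-0.24,-0.24],
    [-0.07,-0.28,-0.28],
    [-0.07,-0.32,-0.32],
    [-0.07,-0.36,-0.36],
    [-0.07,-0.376,-0.375],
    [-0.07,-0.376,-0.375]
  ],
  "angular": [
    [0,0,0],
    [-0.1,0,0],
    [-0.2,0,0],
    [-0.3,0,0],
    [-0.37,0,0],
    [-0.37,0,0],
    [-0.37,0,0],
    [-0.37,0,0],
    [-0.37,0,0],
    [-0.37,0,0]
  ]
}}

```text
time_s: 1.5
tool_pos: [0.4512, 0.1162, 0.2792]
tool_rot: [-148.9, 89.9, -59.3]
force: [-0.7, 0.7, 0.5]
grip_width: 0.0871
```

Run:
```python
from h import *
c=cam('wrist');print(np.round(Ttool(),3))
cv2.imwrite('pics/wr1.png',c[0])
cv2.imwrite('pics/wr1w.png',warp(c,.006,.35,.65,-.05,.35,2000))
import pickle;pickle.dump(c,open('c1.pkl','wb'))
```

```text
[[-0.    -1.     0.004  0.45 ]
 [-0.     0.004  1.     0.119]
 [-1.     0.    -0.     0.279]
 [ 0.     0.     0.     1.   ]]
```

View pics/wr1.png

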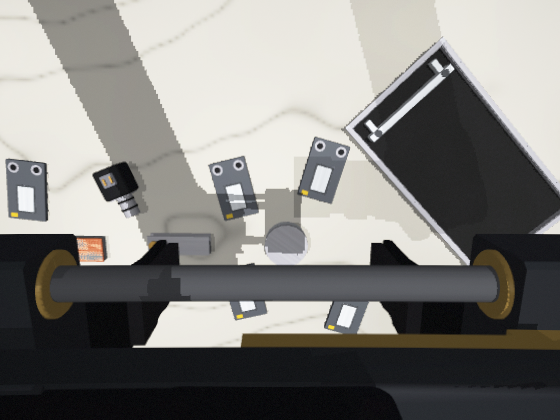

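View pics/wr1w.png

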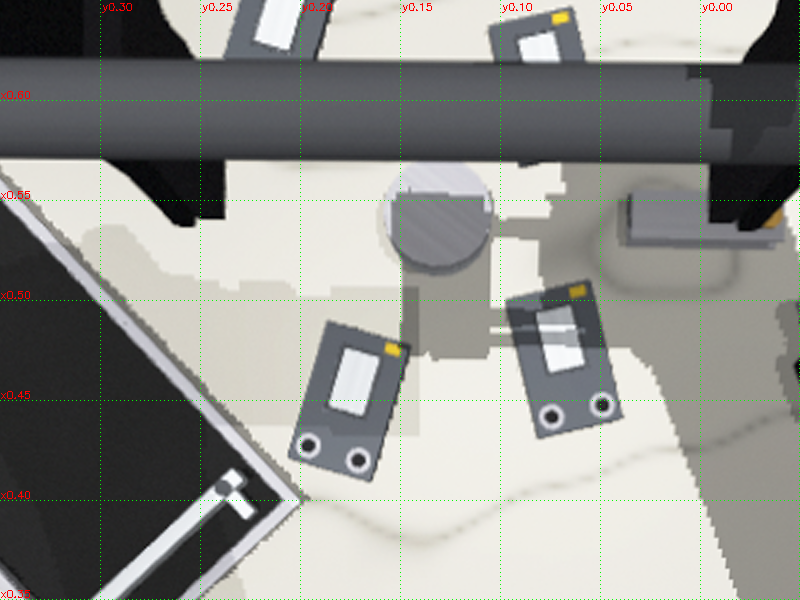

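Run:
```python
from h import *
import pickle;c=pickle.load(open('c1.pkl','rb'))
cv2.imwrite('pics/tr1.png',warp(c,.013,.22,.56,.12,.48,1650))
t=cam('top')
cv2.imwrite('pics/tr2.png',warp(t,.013,.22,.56,.12,.48,1650))
```

```text
(no output)
```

View pics/tr1.png

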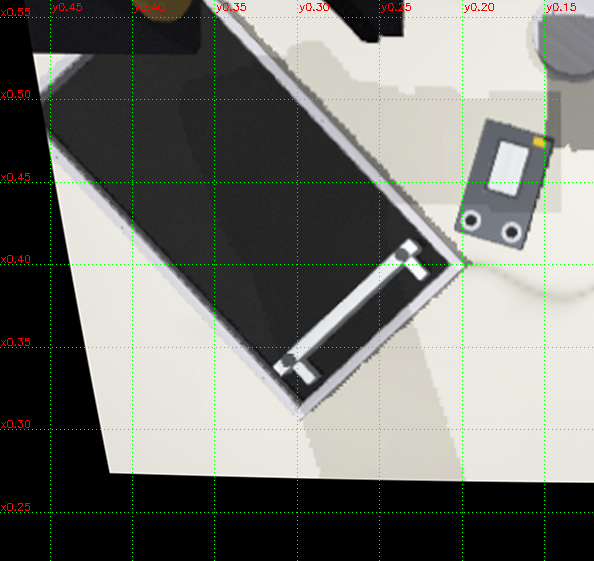

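View pics/tr2.png

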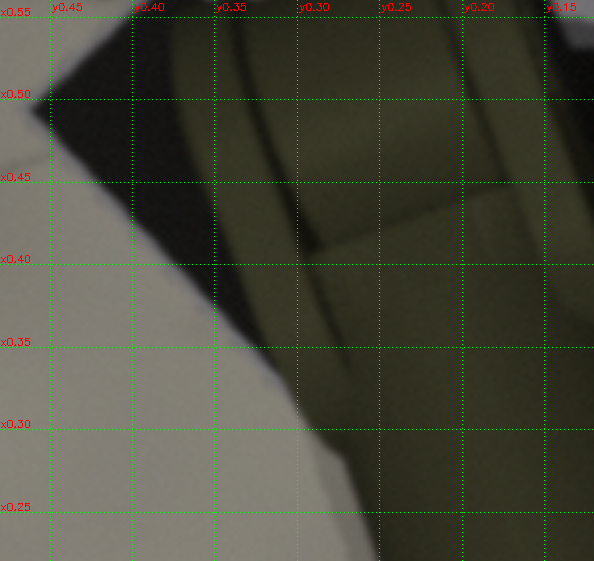

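Run:
```python
from h import *
goto([.46,.345,.28],133.5)
```

```text
offset [-0.0011 -0.0101  0.2245] ang [-7.597e-01  1.000e-04 -4.000e-04] deg 43.5 rows 5.0
```

Emit:
{"api": "drive_tool", "payload": {
  "offset": [
    [0,0,0.05],
    [0,0,0.1],
    [0,-0.005,0.15],
    [0,-0.01,0.2],
    [0,-0.01,0.225],
    [0,-0.01,0.225],
    [0,-0.01,0.225]
  ],
  "angular": [
    [-0.17,0,0],
    [-0.34,0,0],
    [-0.5,0,0],
    [-0.66,0,0],
    [-0.76,0,0],
    [-0.76,0,0],
    [-0.76,0,0]
  ]
}}

```text
time_s: 2.48
tool_pos: [0.4595, 0.3451, 0.2787]
tool_rot: [96.8, 89.9, -129.7]
force: [-0.5, -0.6, 0.4]
grip_width: 0.0869
```

Run:
```python
from h import *
c=cam('wrist');print(np.round(Ttool(),3))
cv2.imwrite('pics/wr2.png',c[0])
cv2.imwrite('pics/tr3.png',warp(c,.013,.27,.57,.17,.47,2000))
import pickle;pickle.dump(c,open('c2.pkl','wb'))
t=cam('top')
cv2.imwrite('pics/tr4.png',t[0])
```

```text
[[-0.    -0.726 -0.687  0.46 ]
 [-0.001 -0.687  0.726  0.345]
 [-1.     0.001 -0.     0.279]
 [ 0.     0.     0.     1.   ]]
```

View pics/wr2.png

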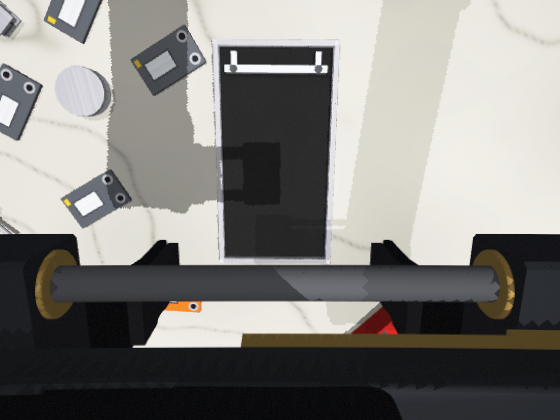

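View pics/tr3.png

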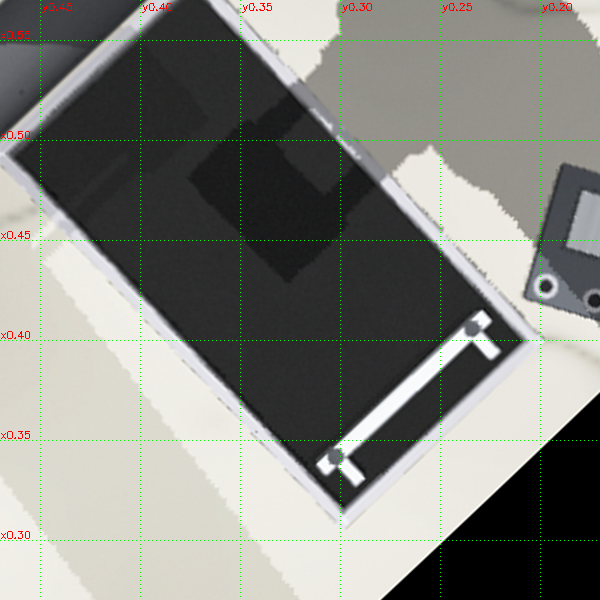

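Run:
```python
from h import *
im=cv2.imread('pics/wr2.png')
a=cv2.resize(im[30:90,200:355],None,fx=5,fy=5,interpolation=cv2.INTER_CUBIC)
b=cv2.resize(im[235:270,200:355],None,fx=5,fy=5,interpolation=cv2.INTER_CUBIC)
cv2.imwrite('pics/cr.png',np.vstack([a,b]))
```

```text
(no output)
```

View pics/cr.png

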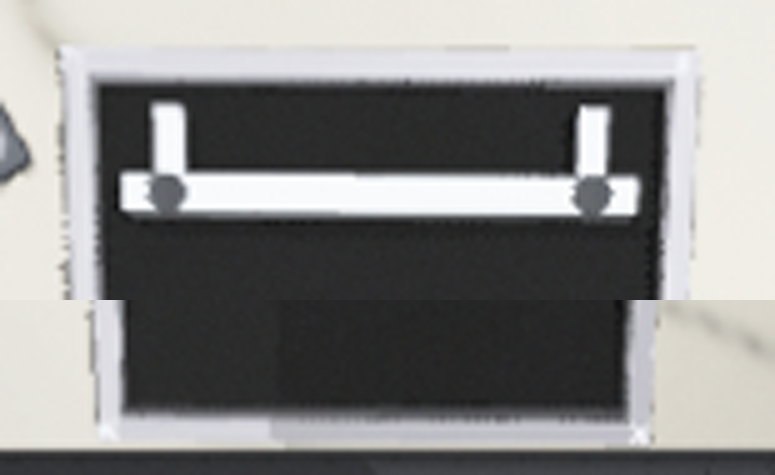

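Run:
```python
from h import *
import pickle;c=pickle.load(open('c2.pkl','rb'))
b=unproj([[224,72.4],[327.6,73.2]],.019,*c[1:])[:,:2]
l=unproj([[213,39.6],[339.4,40.6],[219.6,263],[330,263.6]],.013,*c[1:])[:,:2]
print(b,np.linalg.norm(b[0]-b[1]));print(l)
f=lambda v:np.degrees(np.arctan2(v[1],v[0]))
print(f(b[1]-b[0])-90,f(l[1]-l[0])-90,f(l[3]-l[2])-90,f(l[2]-l[0]),f(l[3]-l[1]))
print([np.linalg.norm(x) for x in (l[1]-l[0],l[3]-l[2],l[2]-l[0],l[3]-l[1])])
print('center from lip',l.mean(0))
y=np.radians(43.6);ux=np.array([np.cos(y),np.sin(y)]);print('center from bar',b.mean(0)+.095*ux)
```

```text
[[0.4158394  0.2309848 ]
 [0.33892128 0.31330033]] 0.1126598598824418
[[0.39924973 0.19953631]
 [0.30618195 0.29914392]
 [0.58780891 0.37521115]
 [0.4934495  0.47588613]]
43.05863366186048 43.05600088900579 43.14530715203597 42.97407617148537 43.343755177058306
[np.float64(0.13632053145601422), np.float64(0.1379824252700072), np.float64(0.25771343314756345), np.float64(0.25750134567566185)]
center from lip [0.44667252 0.33744438]
center from bar [0.44617667 0.33765642]
```

```bash
cat >> h.py <<'E'
def plate(uv,c,z=.006):
    """corners: tailA, tailB, holeB, holeA"""
    p=unproj(uv,z,*c[1:])[:,:2]; m=p.mean(0); d=(p[2]+p[3]-p[0]-p[1])/2
    print('centre',np.round(m,4),'holeyaw',round(float(np.degrees(np.arctan2(d[1],d[0]))),1),'L',round(float(np.linalg.norm(d)),4),'W',round(float(np.linalg.norm(p[0]-p[1]+p[3]-p[2])/2),4)); return m
E
python3 - <<'E'
from h import *
import pickle;c=pickle.load(open('c2.pkl','rb'));c1=pickle.load(open('c1.pkl','rb'))
plate([[131,62],[154,97],[206,60],[184,25]],c)
wp=lambda u,v:[.65-v/2000,.35-u/2000,.006]
for q in ([(410,345),(327,320),(289,458),(371,481)],[(590,279),(505,299),(540,438),(624,418)]):
    plate(proj([wp(*x) for x in q],*c1[1:]),c1)
im=cv2.imread('pics/wr2.png')
cv2.imwrite('pics/cr2.png',cv2.resize(im[0:230,0:215],None,fx=2.6,fy=2.6,interpolation=cv2.INTER_CUBIC))
E
```

```text
centre [0.4499 0.1771] holeyaw 165.9 L 0.072 W 0.0422
centre [0.4495 0.1754] holeyaw 164.3 L 0.0712 W 0.043
centre [0.4708 0.0676] holeyaw -166.1 L 0.0716 W 0.0434
```

View pics/cr2.png

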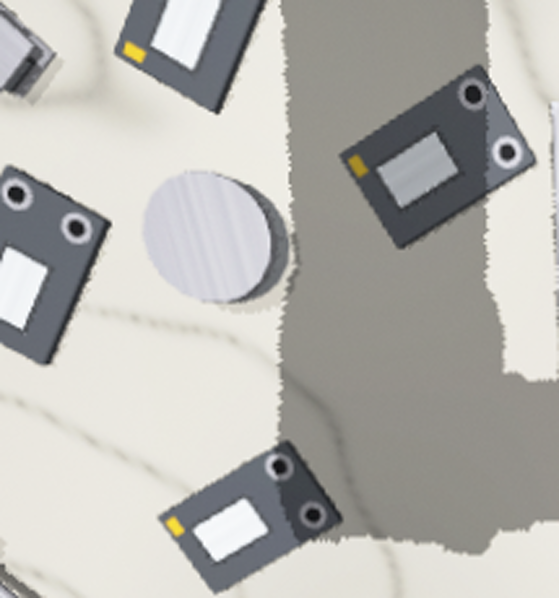

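Run:
```python
from h import *
import pickle;c=pickle.load(open('c2.pkl','rb'))
for q in ([[340,155],[402,248],[535,158],[480,65]],[[159,516],[216,593],[342,521],[287,441]]):
    plate(np.array(q)/2.6,c)
goto([.4497,.1762,.06],75)
```

```text
centre [0.449  0.1767] holeyaw 164.3 L 0.0705 W 0.0428
centre [0.6308 0.214 ] holeyaw 162.9 L 0.0713 W 0.043
offset [ 0.2192  0.123  -0.1151] ang [ 1.0191e+00 -1.0000e-04 -3.0000e-04] deg 58.4 rows 6.0
```

Emit:
{"api": "drive_tool", "payload": {
  "offset": [
    [0.03,0.02,-0.03],
    [0.06,0.05,-0.06],
    [0.09,0.08,-0.09],
    [0.12,0.11,-0.11],
    [0.15,0.123,-0.115],
    [0.19,0.123,-0.115],
    [0.219,0.123,-0.115],
    [0.219,0.123,-0.115],
    [0.219,0.123,-0.115]
  ],
  "angular": [
    [0.18,0,0],
    [0.36,0,0],
    [0.54,0,0],
    [0.72,0,0],
    [0.9,0,0],
    [1.02,0,0],
    [1.02,0,0],
    [1.02,0,0],
    [1.02,0,0]
  ],
  "fingers": -0.43,
  "squeeze": 30
}}

```text
time_s: 3.7
tool_pos: [0.4506, 0.1762, 0.0616]
tool_rot: [-44.1, 89.9, 30.8]
force: [0.4, 1.3, 0.1]
grip_width: 0.0621
```

Run:
```python
from h import *
goto([.4495,.1762,.010],74.5)
c=cam('wrist')
cv2.imwrite('pics/g1.png',c[0])
```

```text
offset [ 0.0516  0.0011 -0.0004] ang [0.0068 0.0013 0.0012] deg 0.4 rows 1.0
```

View pics/g1.png

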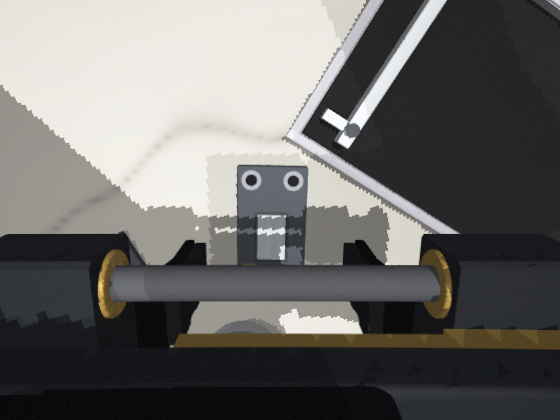

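Emit:
{"api": "drive_tool", "payload": {
  "offset": [
    [0.03,0.001,0],
    [0.0516,0.001,0],
    [0.0516,0.001,0],
    [0.0516,0.001,0]
  ],
  "angular": [
    [0.007,0,0],
    [0.007,0,0],
    [0.007,0,0],
    [0.007,0,0]
  ]
}}

```text
time_s: 4.25
tool_pos: [0.4513, 0.1774, 0.0118]
tool_rot: [-44.1, 89.7, 30.4]
force: [-0.3, -0.2, 0.8]
grip_width: 0.0623
```

Emit:
{"api": "drive_tool", "payload": {
  "offset": [
    [0,0,0],
    [0,0,0],
    [0,0,0],
    [0,0,0]
  ],
  "angular": [
    [0,0,0],
    [0,0,0],
    [0,0,0],
    [0,0,0]
  ],
  "fingers": 1
}}

```text
time_s: 4.75
tool_pos: [0.4513, 0.1774, 0.0119]
tool_rot: [-43.6, 89.7, 30.9]
force: [-1.0, 0.6, 0.5]
grip_width: 0.0303
```

```bash
cat >> h.py <<'E'
ux=np.array([np.cos(np.radians(43.1)),np.sin(np.radians(43.1)),0]);uy=np.array([-ux[1],ux[0],0]);TC=np.array([.4465,.3375,0])
def place(cx,cz,tilt=14,d=.007,lift=0.,cy=0.):
    """TCP pose for plate centre at tray x=cx,z=cz"""
    n=np.cos(np.radians(tilt))*np.array([0,0,1])+np.sin(np.radians(tilt))*ux
    p=TC+cx*ux+cy*uy+np.array([0,0,cz+lift])+d*n
    print('target',np.round(p,4)); return goto(p,133.1,tilt)
E
python3 - <<'E'
from h import *
place(-.0735,.0185,lift=.05)
E
```

```text
target [0.3941 0.2884 0.0753]
offset [-0.0634  0.0845  0.0919] ang [-1.0173  0.1265  0.2279] deg 60.2 rows 6.0
```

Run:
```python
from h import *
print(telemetry.get_obs()['grip_width'])
c=cam('wrist')
cv2.imwrite('pics/g2.png',c[0])
```

```text
0.03033905588350972
```

View pics/g2.png

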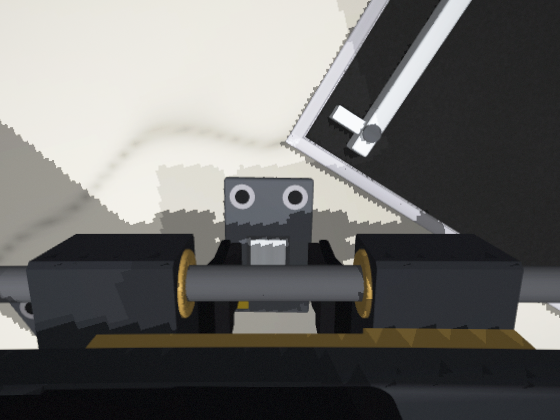

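Emit:
{"api": "drive_tool", "payload": {
  "offset": [
    [0,0,0],
    [0,0,0],
    [0,0,0]
  ],
  "angular": [
    [0,0,0],
    [0,0,0],
    [0,0,0]
  ]
}}

```text
time_s: 5.18
tool_pos: [0.4512, 0.1774, 0.0118]
tool_rot: [-43.9, 89.7, 30.6]
force: [1.1, 0.2, 0.3]
grip_width: 0.0019
```

Run:
```python
from h import *
c=cam('wrist')
cv2.imwrite('pics/g3.png',cv2.resize(c[0][160:350,150:400],None,fx=3,fy=3))
c=cam('scene')
uv=proj([.45,.176,0],*c[1:])[0].astype(int);print(uv)
cv2.imwrite('pics/g3s.png',cv2.resize(c[0][uv[1]-70:uv[1]+70,uv[0]-90:uv[0]+90],None,fx=4,fy=4))
```

```text
[281 178]
```

View pics/g3.png

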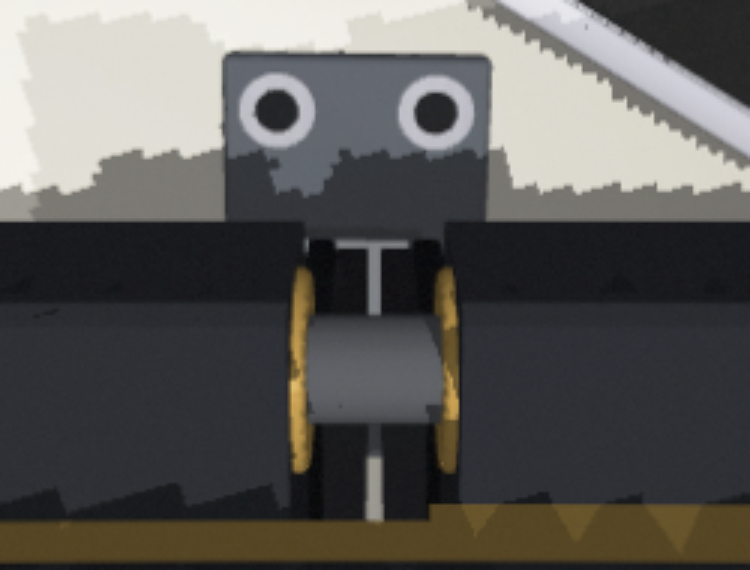

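View pics/g3s.png

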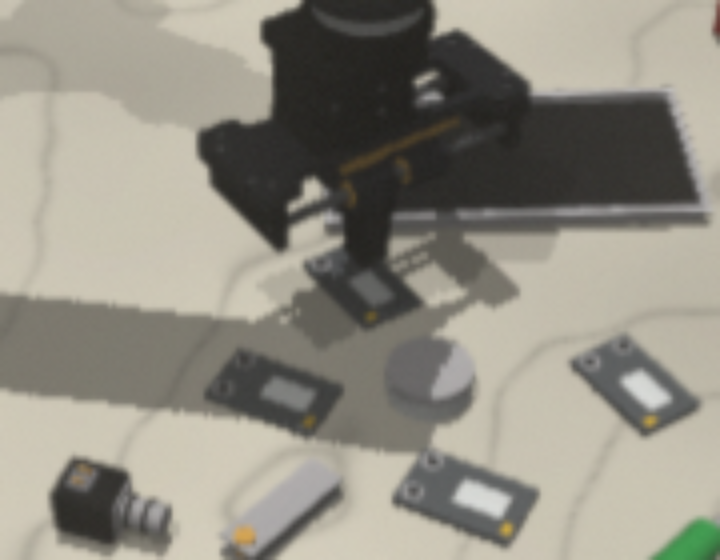

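Emit:
{"api": "drive_tool", "payload": {
  "offset": [
    [-0.03,0,0],
    [-0.03,0,0],
    [-0.03,0,0],
    [-0.03,0,0],
    [-0.03,0,0],
    [-0.03,0,0],
    [-0.03,0,0],
    [-0.03,0,0]
  ],
  "angular": [
    [0,0,0],
    [0,0,0],
    [0,0,0],
    [0,0,0],
    [0,0,0],
    [0,0,0],
    [0,0,0],
    [0,0,0]
  ],
  "fingers": -0.43
}}

```text
time_s: 6.28
tool_pos: [0.451, 0.1773, 0.0417]
tool_rot: [-43.8, 89.7, 30.7]
force: [0.3, -0.7, 0.4]
grip_width: 0.0615
```

Run:
```python
from h import *
print(telemetry.get_obs()['qpos'])
goto([.4495,.1762,.010],74.5)
c=cam('wrist')
cv2.imwrite('pics/g4.png',c[0])
plate([[0,0],[1,0],[1,1],[0,1]],c)
```

```text
[-42.67554193   7.06485559  19.16929292 117.8051969   -2.85929508
  55.26880219  52.48288048]
offset [ 0.0317  0.0013 -0.0016] ang [0.0001 0.0036 0.0034] deg 0.3 rows 1.0
centre [0.2988 0.0802] holeyaw -26.8 L 0.0004 W 0.0005
```

View pics/g4.png

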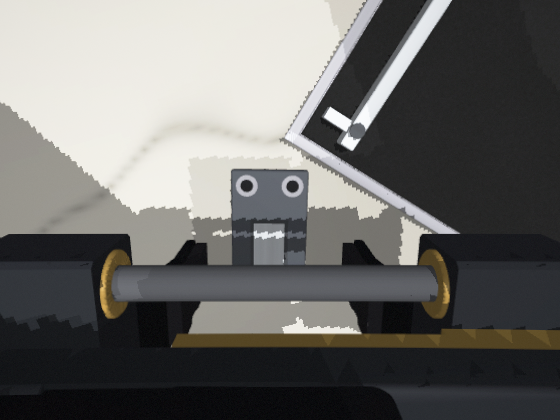

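Emit:
{"api": "drive_tool", "payload": {
  "offset": [
    [0.02,0.001,-0.0015],
    [0.032,0.001,-0.0015],
    [0.034,0.001,-0.0015],
    [0.035,0.001,-0.0015],
    [0.036,0.001,-0.0015],
    [0.036,0.001,-0.0015]
  ],
  "angular": [
    [0,0,0],
    [0,0,0],
    [0,0,0],
    [0,0,0],
    [0,0,0],
    [0,0,0]
  ]
}}

```text
time_s: 7.08
tool_pos: [0.4501, 0.1764, 0.0061]
tool_rot: [-43.6, 89.7, 30.9]
force: [0.2, -0.3, 0.3]
grip_width: 0.0622
```

Run:
```python
from h import *
print(telemetry.get_obs()['force'],telemetry.get_obs()['tool_pos'])
c=cam('scene')
uv=proj([.45,.176,0],*c[1:])[0].astype(int)
cv2.imwrite('pics/g5.png',cv2.resize(c[0][uv[1]-70:uv[1]+50,uv[0]-70:uv[0]+70],None,fx=5,fy=5,interpolation=cv2.INTER_CUBIC))
```

```text
[ 0.224078   -0.30130249  0.25247687] [0.45013202 0.17635457 0.00607436]
```

View pics/g5.png

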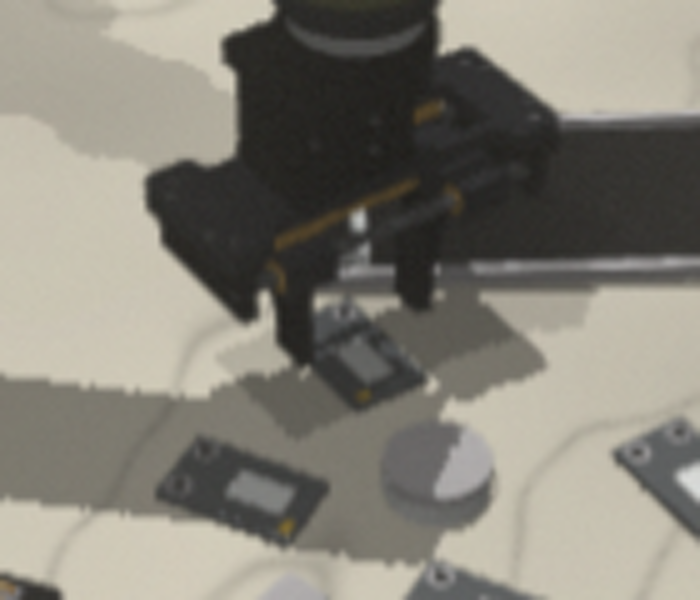

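Emit:
{"api": "drive_tool", "payload": {
  "offset": [
    [0.001,0,0],
    [0.002,0,0],
    [0.003,0,0],
    [0.003,0,0]
  ],
  "angular": [
    [0,0,0],
    [0,0,0],
    [0,0,0],
    [0,0,0]
  ]
}}

```text
time_s: 7.62
tool_pos: [0.45, 0.1763, 0.0029]
tool_rot: [-43.7, 89.7, 30.8]
force: [0.7, 0.6, -0.2]
grip_width: 0.062
```

Emit:
{"api": "drive_tool", "payload": {
  "offset": [
    [0.001,0,0],
    [0.002,0,0],
    [0.002,0,0]
  ],
  "angular": [
    [0,0,0],
    [0,0,0],
    [0,0,0]
  ]
}}

```text
time_s: 8.0
tool_pos: [0.4499, 0.1763, 0.0008]
tool_rot: [-43.9, 89.7, 30.6]
force: [-0.3, 0.6, -0.2]
grip_width: 0.0623
```

Emit:
{"api": "drive_tool", "payload": {
  "offset": [
    [0,0,0],
    [0,0,0],
    [0,0,0],
    [0,0,0],
    [0,0,0],
    [0,0,0]
  ],
  "angular": [
    [0,0,0],
    [0,0,0],
    [0,0,0],
    [0,0,0],
    [0,0,0],
    [0,0,0]
  ],
  "fingers": 1
}}

```text
time_s: 8.75
tool_pos: [0.4499, 0.1763, 0.0008]
tool_rot: [-43.5, 89.7, 31.0]
force: [-0.2, -0.6, 1.1]
grip_width: 0.0102
```

Run:
```python
from h import *
c=cam('wrist')
cv2.imwrite('pics/g6.png',c[0])
```

```text
(no output)
```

View pics/g6.png

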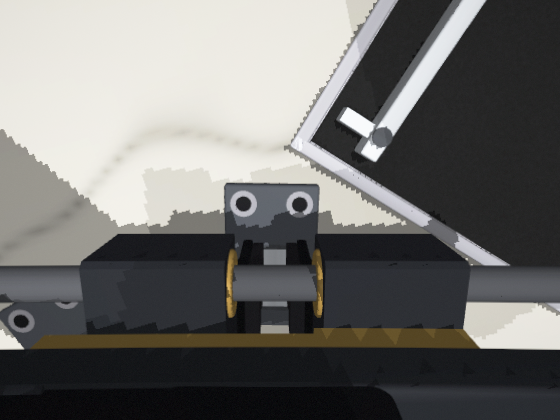

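Run:
```python
from h import *
c=cam('scene')
uv=proj([.45,.176,0],*c[1:])[0].astype(int)
j=np.array([np.cos(np.radians(74.5)),np.sin(np.radians(74.5)),0])
y=np.array([-j[1],j[0],0])
def f(p): 
    q=proj(p,*c[1:])[0]; return np.round((q-[uv[0]-70,uv[1]-70])*5)
for z in (0,.005,.01,.015,.02):
    print(z,*[f(np.array([.4501,.1764,z])+s*(.031+e)*j+w*.0095*y) for s in(-1,1) for e in (0,.015) for w in (-1,1)])
cv2.imwrite('pics/g7.png',cv2.resize(c[0][uv[1]-70:uv[1]+50,uv[0]-70:uv[0]+70],None,fx=5,fy=5,interpolation=cv2.INTER_CUBIC))
c=cam('top');uv=proj([.45,.176,0],*c[1:])[0].astype(int)
cv2.imwrite('pics/g7t.png',cv2.resize(c[0][uv[1]-50:uv[1]+50,uv[0]-60:uv[0]+60],None,fx=6,fy=6,interpolation=cv2.INTER_CUBIC))
```

```text
0 [314. 387.] [293. 365.] [289. 398.] [269. 377.] [414. 340.] [393. 320.] [438. 329.] [416. 309.]
0.005 [314. 379.] [293. 358.] [289. 391.] [268. 369.] [415. 333.] [393. 313.] [438. 322.] [416. 302.]
0.01 [314. 372.] [293. 351.] [289. 384.] [268. 362.] [415. 326.] [393. 305.] [438. 315.] [417. 295.]
0.015 [314. 365.] [293. 343.] [289. 376.] [268. 355.] [415. 318.] [393. 298.] [439. 307.] [417. 287.]
0.02 [314. 357.] [293. 336.] [289. 369.] [268. 347.] [415. 311.] [394. 291.] [439. 300.] [417. 280.]
```

View pics/g7.png

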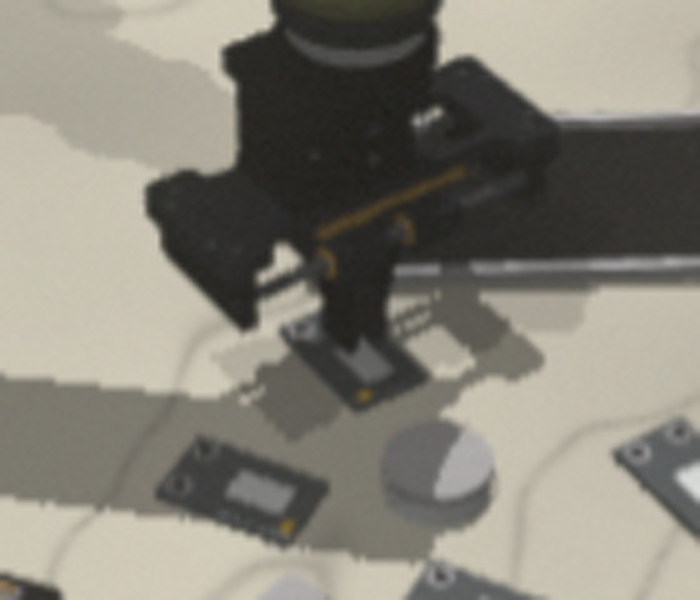

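View pics/g7t.png

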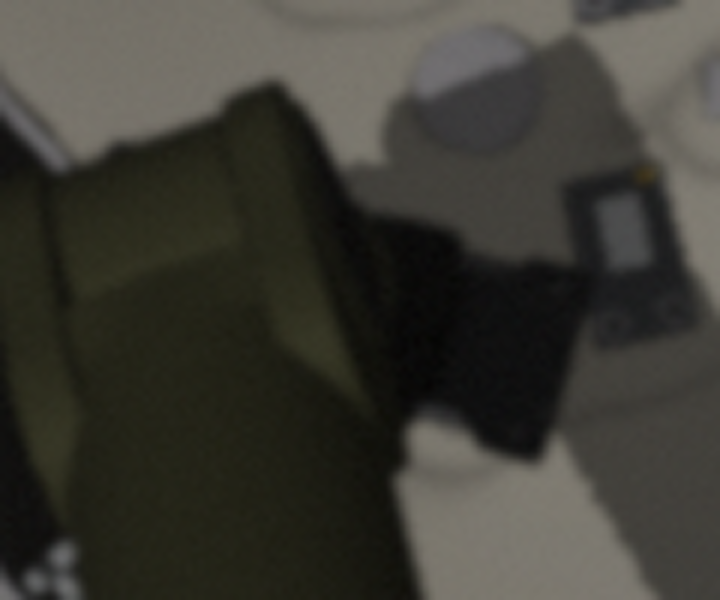

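Emit:
{"api": "drive_tool", "payload": {
  "offset": [
    [-0.015,0,0],
    [-0.015,0,0],
    [-0.015,0,0],
    [-0.015,0,0],
    [-0.015,0,0],
    [-0.01,0,0],
    [0,0,0],
    [0.002,0,0],
    [0.002,0,0]
  ],
  "angular": [
    [0,0,0],
    [0,0,0],
    [0,0,0],
    [0,0,0],
    [0,0,0],
    [0,0,0],
    [0,0,0],
    [0,0,0],
    [0,0,0]
  ],
  "fingers": -0.43
}}

```text
time_s: 10.02
tool_pos: [0.4496, 0.176, -0.0017]
tool_rot: [-45.4, 89.8, 29.1]
force: [0.4, 0.1, 0.0]
grip_width: 0.062
```

Emit:
{"api": "drive_tool", "payload": {
  "offset": [
    [0.001,0,0],
    [0.002,0,0],
    [0.002,0,0],
    [0.003,0,0],
    [0.003,0,0]
  ],
  "angular": [
    [0,0,0],
    [0,0,0],
    [0,0,0],
    [0,0,0],
    [0,0,0]
  ]
}}

```text
time_s: 10.65
tool_pos: [0.4496, 0.1761, -0.0047]
tool_rot: [-44.9, 89.8, 29.6]
force: [0.3, 0.7, -0.3]
grip_width: 0.0622
```

Emit:
{"api": "drive_tool", "payload": {
  "offset": [
    [0.001,0,0],
    [0.002,0,0],
    [0.003,0,0],
    [0.003,0,0]
  ],
  "angular": [
    [0,0,0],
    [0,0,0],
    [0,0,0],
    [0,0,0]
  ]
}}

```text
time_s: 11.15
tool_pos: [0.4495, 0.176, -0.0078]
tool_rot: [-45.1, 89.8, 29.4]
force: [0.1, 0.0, 0.1]
grip_width: 0.0623
```

Emit:
{"api": "drive_tool", "payload": {
  "offset": [
    [0.001,0,0],
    [0.002,0,0],
    [0.002,0,0]
  ],
  "angular": [
    [0,0,0],
    [0,0,0],
    [0,0,0]
  ]
}}

```text
time_s: 11.52
tool_pos: [0.4495, 0.176, -0.0099]
tool_rot: [-45.5, 89.8, 29.0]
force: [0.8, -0.6, 0.3]
grip_width: 0.0622
```

Run:
```python
from h import *
c=cam('scene')
uv=proj([.45,.176,0],*c[1:])[0].astype(int)
cv2.imwrite('pics/g8.png',cv2.resize(c[0][uv[1]-50:uv[1]+30,uv[0]-40:uv[0]+50],None,fx=8,fy=8,interpolation=cv2.INTER_CUBIC))
c=cam('wrist')
cv2.imwrite('pics/g8w.png',c[0])
```

```text
(no output)
```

View pics/g8.png

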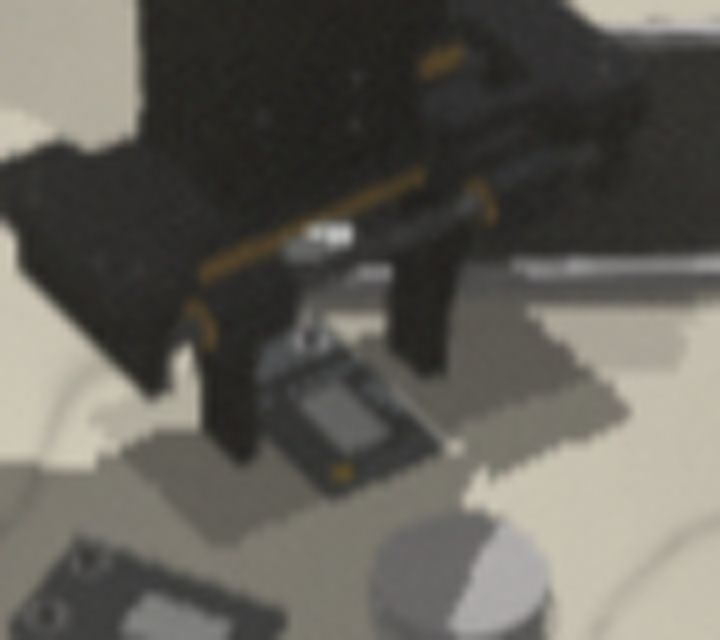

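View pics/g8w.png

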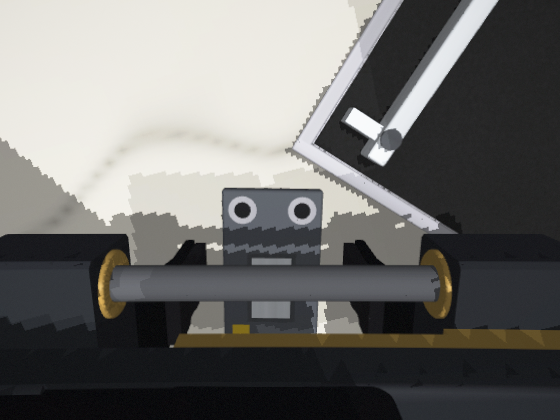

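Emit:
{"api": "drive_tool", "payload": {
  "offset": [
    [0.001,0,0],
    [0.002,0,0],
    [0.002,0,0]
  ],
  "angular": [
    [0,0,0],
    [0,0,0],
    [0,0,0]
  ]
}}

```text
time_s: 12.0
tool_pos: [0.4495, 0.176, -0.0119]
tool_rot: [-45.4, 89.8, 29.1]
force: [-0.3, -0.0, -0.3]
grip_width: 0.0623
```

Emit:
{"api": "drive_tool", "payload": {
  "offset": [
    [0.001,0,0],
    [0.001,0,0],
    [0.002,0,0],
    [0.002,0,0]
  ],
  "angular": [
    [0,0,0],
    [0,0,0],
    [0,0,0],
    [0,0,0]
  ]
}}

```text
time_s: 12.5
tool_pos: [0.4495, 0.176, -0.013]
tool_rot: [-39.9, 89.8, 34.6]
force: [-2.5, -1.2, 8.3]
grip_width: 0.0621
```

Emit:
{"api": "drive_tool", "payload": {
  "offset": [
    [-0.0015,0,0],
    [-0.0015,0,0],
    [-0.0015,0,0],
    [-0.0015,0,0],
    [-0.0015,0,0],
    [-0.0015,0,0]
  ],
  "angular": [
    [0,0,0],
    [0,0,0],
    [0,0,0],
    [0,0,0],
    [0,0,0],
    [0,0,0]
  ],
  "fingers": 1
}}

```text
time_s: 13.25
tool_pos: [0.4494, 0.1758, -0.0116]
tool_rot: [-42.0, 89.8, 32.5]
force: [-0.3, -0.9, 1.0]
grip_width: 0.0437
```

Run:
```python
from h import *
print(telemetry.get_obs()['force'])
place(-.0735,.0185,d=-.0145,lift=.04)
```

```text
[-0.29716816 -0.88582762  1.03971696]
target [0.3903 0.2849 0.0444]
offset [-0.056   0.0861  0.0894] ang [-1.0177  0.1259  0.2255] deg 60.2 rows 6.0
```

Emit:
{"api": "drive_tool", "payload": {
  "offset": [
    [-0.04,0,0],
    [-0.07,0,0],
    [-0.07,0.02,0.02],
    [-0.07,0.04,0.04],
    [-0.07,0.06,0.06],
    [-0.065,0.08,0.08],
    [-0.06,0.086,0.089],
    [-0.056,0.086,0.0895],
    [-0.056,0.086,0.0895],
    [-0.056,0.086,0.0895]
  ],
  "angular": [
    [0,0,0],
    [0,0,0],
    [-0.17,0.02,0.04],
    [-0.34,0.04,0.08],
    [-0.5,0.06,0.12],
    [-0.66,0.08,0.15],
    [-0.83,0.1,0.19],
    [-1.0,0.126,0.225],
    [-1.018,0.126,0.2255],
    [-1.018,0.126,0.2255]
  ]
}}

```text
time_s: 14.5
tool_pos: [0.3903, 0.2845, 0.0442]
tool_rot: [90.1, 76.0, -137.0]
force: [-0.1, 0.1, -1.1]
grip_width: 0.0431
```

Run:
```python
from h import *
print(telemetry.get_obs()['grip_width'])
place(-.0735,.0180,d=-.0145)
c=cam('wrist')
cv2.imwrite('pics/p1.png',c[0])
c=cam('scene')
cv2.imwrite('pics/p1s.png',cv2.resize(c[0][90:250,220:420],None,fx=3.5,fy=3.5,interpolation=cv2.INTER_CUBIC))
```

```text
0.043083241127738856
target [0.3903 0.2849 0.0039]
offset [ 0.039  -0.01    0.0003] ang [-0.0026  0.0003  0.0001] deg 0.2 rows 1.0
```

View pics/p1.png

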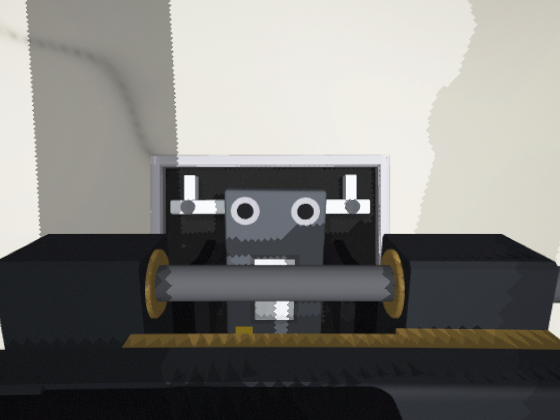

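View pics/p1s.png

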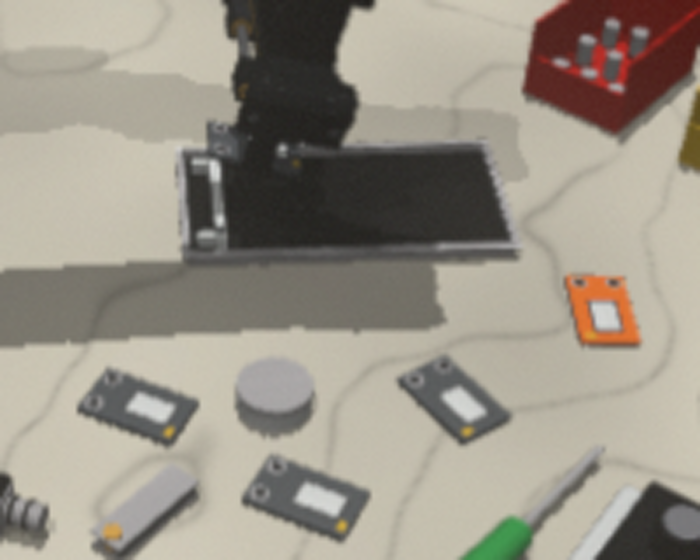

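Emit:
{"api": "drive_tool", "payload": {
  "offset": [
    [0.015,-0.004,0],
    [0.03,-0.008,0],
    [0.036,-0.009,0],
    [0.0385,-0.01,0],
    [0.0385,-0.01,0]
  ],
  "angular": [
    [0,0,0],
    [0,0,0],
    [0,0,0],
    [0,0,0],
    [0,0,0]
  ]
}}

```text
time_s: 15.22
tool_pos: [0.3909, 0.2847, 0.0047]
tool_rot: [90.1, 76.0, -137.0]
force: [-0.2, -0.4, -1.1]
grip_width: 0.0434
```

Run:
```python
from h import *
print(telemetry.get_obs()['force'])
place(-.0735,.0165,d=-.0145)
c=cam('wrist')
cv2.imwrite('pics/p2.png',c[0])
```

```text
[-0.1917859  -0.38305495 -1.10626292]
target [0.3903 0.2849 0.0024]
offset [ 0.0023 -0.0002  0.0005] ang [-0.0025  0.0003  0.0005] deg 0.1 rows 1.0
```

View pics/p2.png

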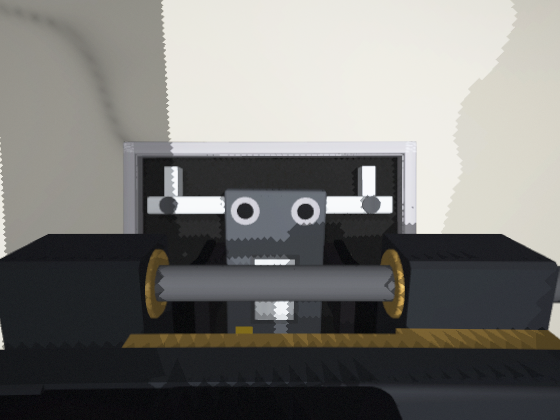

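Emit:
{"api": "drive_tool", "payload": {
  "offset": [
    [0.001,0,0],
    [0.002,0,0],
    [0.003,-0.0005,0],
    [0.003,-0.0005,0]
  ],
  "angular": [
    [0,0,0],
    [0,0,0],
    [0,0,0],
    [0,0,0]
  ]
}}

```text
time_s: 15.78
tool_pos: [0.3908, 0.2846, 0.0024]
tool_rot: [90.1, 76.0, -137.0]
force: [-0.2, -1.0, 2.6]
grip_width: 0.0431
```

Light contact (~3.7 N change). Release to ~58 mm, then retreat.

Emit:
{"api": "drive_tool", "payload": {
  "offset": [
    [0,0,0],
    [0,0,0],
    [0,0,0],
    [0,0,0],
    [-0.02,0.005,0],
    [-0.06,0.015,0],
    [-0.12,0.03,0],
    [-0.18,0.045,0],
    [-0.18,0.045,0]
  ],
  "angular": [
    [0,0,0],
    [0,0,0],
    [0,0,0],
    [0,0,0],
    [0,0,0],
    [0,0,0],
    [0,0,0],
    [0,0,0],
    [0,0,0]
  ],
  "fingers": -0.33
}}

```text
time_s: 16.9
tool_pos: [0.3932, 0.2864, 0.1931]
tool_rot: [90.1, 76.6, -136.9]
force: [-0.3, -0.1, 0.4]
grip_width: 0.0581
```

Run:
```python
from h import *
c=cam('wrist')
cv2.imwrite('pics/p3.png',c[0])
goto([.4708,.0676,.035],104.2)
```

```text
offset [ 0.1723  0.0515 -0.2132] ang [ 0.4994 -0.0601 -0.2331] deg 31.8 rows 5.0
```

View pics/p3.png

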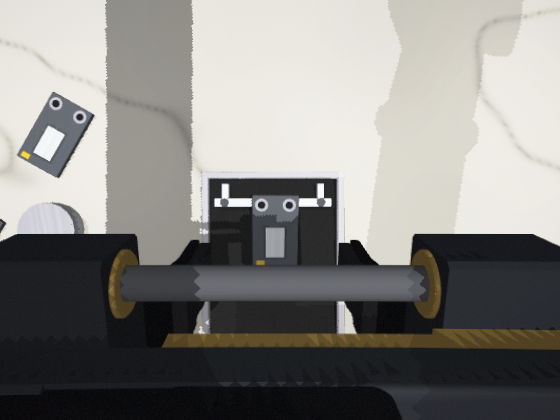

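Emit:
{"api": "drive_tool", "payload": {
  "offset": [
    [0,0.01,-0.04],
    [0.02,0.02,-0.08],
    [0.05,0.03,-0.12],
    [0.08,0.04,-0.16],
    [0.12,0.05,-0.2],
    [0.15,0.0515,-0.213],
    [0.172,0.0515,-0.213],
    [0.172,0.0515,-0.213],
    [0.172,0.0515,-0.213]
  ],
  "angular": [
    [0.1,-0.012,-0.045],
    [0.2,-0.024,-0.09],
    [0.3,-0.036,-0.14],
    [0.4,-0.048,-0.185],
    [0.5,-0.06,-0.233],
    [0.5,-0.06,-0.233],
    [0.5,-0.06,-0.233],
    [0.5,-0.06,-0.233],
    [0.5,-0.06,-0.233]
  ],
  "fingers": -0.43
}}

```text
time_s: 18.08
tool_pos: [0.4707, 0.0682, 0.0354]
tool_rot: [136.8, 90.0, -119.0]
force: [-0.2, 0.3, 0.0]
grip_width: 0.062
```

Run:
```python
from h import *
c=cam('wrist')
cv2.imwrite('pics/b1.png',c[0])
goto([.4708,.0676,-.011],103.9)
```

```text
offset [ 0.0469  0.0006 -0.0006] ang [ 0.0054 -0.0001  0.0008] deg 0.3 rows 1.0
```

View pics/b1.png

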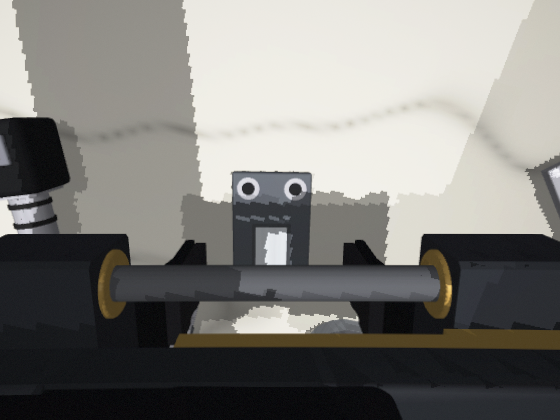

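Emit:
{"api": "drive_tool", "payload": {
  "offset": [
    [0.03,0.0006,0],
    [0.044,0.0006,0],
    [0.0468,0.0006,0],
    [0.0468,0.0006,0]
  ],
  "angular": [
    [0.005,0,0],
    [0.005,0,0],
    [0.005,0,0],
    [0.005,0,0]
  ]
}}

```text
time_s: 18.62
tool_pos: [0.4712, 0.0684, -0.0104]
tool_rot: [-94.5, 89.9, 9.4]
force: [0.7, -0.1, -0.2]
grip_width: 0.0624
```

Emit:
{"api": "drive_tool", "payload": {
  "offset": [
    [0,0,0],
    [0,0,0],
    [0,0,0],
    [0,0,0],
    [0,0,0]
  ],
  "angular": [
    [0,0,0],
    [0,0,0],
    [0,0,0],
    [0,0,0],
    [0,0,0]
  ],
  "fingers": 1
}}

```text
time_s: 19.25
tool_pos: [0.4717, 0.0682, -0.01]
tool_rot: [-97.9, 89.9, 6.0]
force: [0.1, -2.1, 6.4]
grip_width: 0.0429
```

Run:
```python
from h import *
place(-.0485,.0185,d=-.0145,lift=.04)
```

```text
target [0.4085 0.302  0.0444]
offset [-0.0545  0.005   0.2421] ang [-0.5068  0.0612  0.2414] deg 32.4 rows 4.0
```

Emit:
{"api": "drive_tool", "payload": {
  "offset": [
    [-0.04,0,0],
    [-0.07,0,0.03],
    [-0.07,0,0.08],
    [-0.07,0,0.13],
    [-0.07,0,0.18],
    [-0.065,0.003,0.22],
    [-0.056,0.005,0.242],
    [-0.0545,0.005,0.242],
    [-0.0545,0.005,0.242]
  ],
  "angular": [
    [0,0,0],
    [-0.08,0.01,0.04],
    [-0.17,0.02,0.08],
    [-0.26,0.03,0.12],
    [-0.35,0.045,0.17],
    [-0.44,0.055,0.21],
    [-0.507,0.061,0.241],
    [-0.507,0.061,0.241],
    [-0.507,0.061,0.241]
  ]
}}

```text
time_s: 20.38
tool_pos: [0.4085, 0.3004, 0.0439]
tool_rot: [90.2, 75.9, -136.8]
force: [0.7, 0.4, -1.4]
grip_width: 0.0429
```

Run:
```python
from h import *
print(telemetry.get_obs()['force'])
place(-.0485,.0190,d=-.0135)
c=cam('wrist')
cv2.imwrite('pics/b2.png',c[0])
```

```text
[ 0.67066547  0.35243942 -1.38548277]
target [0.4087 0.3021 0.0059]
offset [ 0.0366 -0.0105  0.0012] ang [-0.0016 -0.0004 -0.001 ] deg 0.1 rows 1.0
```

View pics/b2.png

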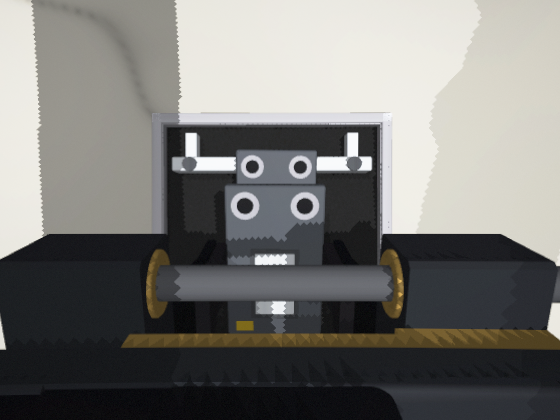

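Emit:
{"api": "drive_tool", "payload": {
  "offset": [
    [0.015,-0.005,0.001],
    [0.03,-0.009,0.001],
    [0.036,-0.01,0.001],
    [0.038,-0.0105,0.001],
    [0.038,-0.0105,0.001]
  ],
  "angular": [
    [0,0,0],
    [0,0,0],
    [0,0,0],
    [0,0,0],
    [0,0,0]
  ]
}}

```text
time_s: 21.05
tool_pos: [0.4092, 0.3017, 0.005]
tool_rot: [90.2, 76.0, -136.8]
force: [0.3, 0.2, -0.9]
grip_width: 0.0427
```

Emit:
{"api": "drive_tool", "payload": {
  "offset": [
    [0.001,0,0],
    [0.002,0,0],
    [0.002,0,0]
  ],
  "angular": [
    [0,0,0],
    [0,0,0],
    [0,0,0]
  ]
}}

```text
time_s: 21.42
tool_pos: [0.4094, 0.302, 0.0041]
tool_rot: [90.2, 76.1, -136.9]
force: [-0.2, -0.0, 5.5]
grip_width: 0.0428
```

Contact. Release and retreat upward.

Emit:
{"api": "drive_tool", "payload": {
  "offset": [
    [-0.001,0,0],
    [-0.001,0,0],
    [-0.001,0,0],
    [-0.001,0,0],
    [-0.02,0.005,0],
    [-0.06,0.015,0],
    [-0.12,0.03,0],
    [-0.18,0.045,0],
    [-0.18,0.045,0]
  ],
  "angular": [
    [0,0,0],
    [0,0,0],
    [0,0,0],
    [0,0,0],
    [0,0,0],
    [0,0,0],
    [0,0,0],
    [0,0,0],
    [0,0,0]
  ],
  "fingers": -0.33
}}

```text
time_s: 22.55
tool_pos: [0.4118, 0.3038, 0.1964]
tool_rot: [90.2, 76.8, -136.8]
force: [-0.1, -0.2, -0.8]
grip_width: 0.0579
```

Run:
```python
from h import *
c=cam('wrist')
cv2.imwrite('pics/b3.png',c[0])
goto([.6308,.2140,.035],73.2)
c=cam('top')
cv2.imwrite('pics/b3t.png',warp(c,.006,.45,.7,-.05,.28,2200))
```

```text
offset [ 0.1306 -0.135  -0.215 ] ang [ 1.0378 -0.1234 -0.2133] deg 61.1 rows 6.0
```

View pics/b3.png

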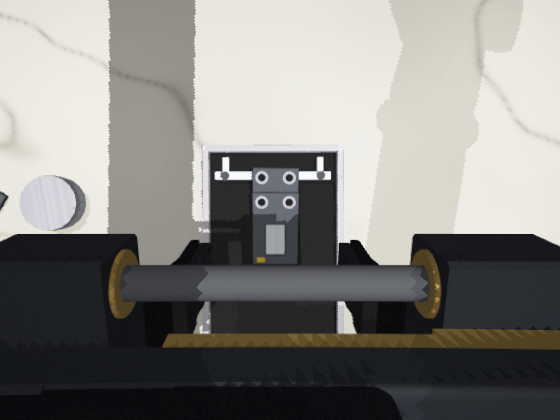

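View pics/b3t.png

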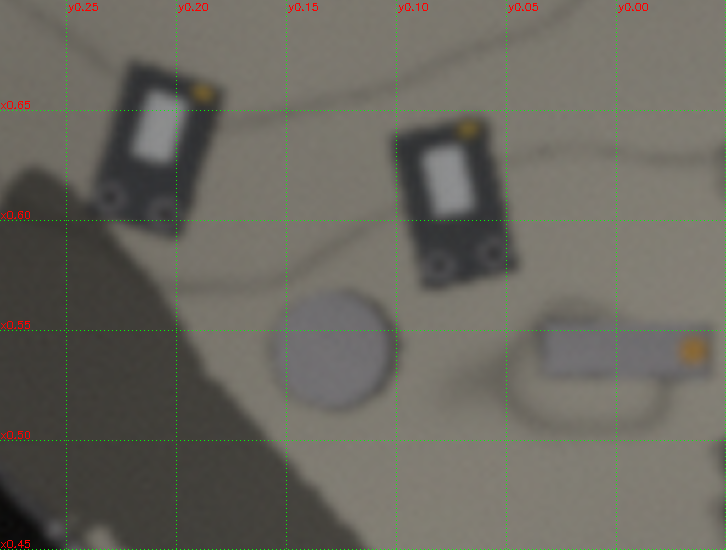

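Emit:
{"api": "drive_tool", "payload": {
  "offset": [
    [0,-0.03,-0.04],
    [0.02,-0.06,-0.08],
    [0.03,-0.09,-0.12],
    [0.05,-0.11,-0.16],
    [0.08,-0.13,-0.2],
    [0.11,-0.135,-0.215],
    [0.1306,-0.135,-0.215],
    [0.1306,-0.135,-0.215],
    [0.1306,-0.135,-0.215]
  ],
  "angular": [
    [0.17,-0.02,-0.035],
    [0.34,-0.04,-0.07],
    [0.51,-0.06,-0.105],
    [0.68,-0.08,-0.14],
    [0.85,-0.1,-0.175],
    [1.02,-0.12,-0.21],
    [1.038,-0.1234,-0.2133],
    [1.038,-0.1234,-0.2133],
    [1.038,-0.1234,-0.2133]
  ],
  "fingers": -0.43
}}

```text
time_s: 23.78
tool_pos: [0.6292, 0.2134, 0.0325]
tool_rot: [146.1, 89.8, -140.6]
force: [0.3, 0.7, 0.0]
grip_width: 0.062
```

Run:
```python
from h import *
c=cam('wrist')
cv2.imwrite('pics/c1.png',c[0])
goto([.6308,.2135,-.0115],73.2)
h=unproj([[248,188],[295,188]],.006,*c[1:])
print(h)
```

```text
offset [ 0.0447 -0.0012  0.0002] ang [ 0.001  -0.0027 -0.0014] deg 0.2 rows 1.0
[[0.5978983  0.20872378 0.006     ]
 [0.60528307 0.23333113 0.006     ]]
```

View pics/c1.png

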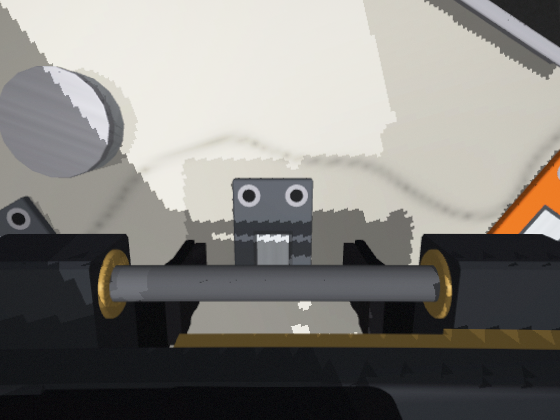

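```bash
cat >> h.py <<'E'
def holes(uv,c,z=.006):
    p=unproj(uv,z,*c[1:])[:,:2]; d=p[1]-p[0]; L=np.linalg.norm(d); d/=L
    n=np.array([d[1],-d[0]]); C=Ttool()[:3,3][:2]
    m=p.mean(0); 
    o=min([m+.027*n,m-.027*n],key=lambda q:np.linalg.norm(q-C))
    print('hole pitch',round(L*1000,1),'centre',np.round(o,4),'jaw yaw',round(float(np.degrees(np.arctan2(d[1],d[0]))),1)); return o
E
python3 - <<'E'
from h import *
c=cam('wrist')
o=holes([[249,196],[296.5,195.5]],c)
goto([*o,-.0115],73.2)
E
```

```text
hole pitch 26.2 centre [0.6325 0.2132] jaw yaw 73.9
offset [ 0.0449 -0.0027  0.0003] ang [ 0.0009 -0.0023 -0.0011] deg 0.2 rows 1.0
```

Emit:
{"api": "drive_tool", "payload": {
  "offset": [
    [0.03,-0.0025,0],
    [0.043,-0.0025,0],
    [0.0449,-0.0025,0],
    [0.0449,-0.0025,0]
  ],
  "angular": [
    [-0.01,0,0],
    [-0.01,0,0],
    [-0.01,0,0],
    [-0.01,0,0]
  ]
}}

```text
time_s: 24.38
tool_pos: [0.6327, 0.2131, -0.0107]
tool_rot: [170.5, 89.9, -115.7]
force: [-0.6, -0.2, 0.6]
grip_width: 0.0622
```

Emit:
{"api": "drive_tool", "payload": {
  "offset": [
    [0,0,0],
    [0,0,0],
    [0,0,0],
    [0,0,0],
    [0,0,0]
  ],
  "angular": [
    [0,0,0],
    [0,0,0],
    [0,0,0],
    [0,0,0],
    [0,0,0]
  ],
  "fingers": 1
}}

```text
time_s: 25.0
tool_pos: [0.633, 0.2128, -0.0102]
tool_rot: [-174.4, 89.9, -100.6]
force: [-1.2, -0.7, 4.8]
grip_width: 0.0429
```

Run:
```python
from h import *
place(-.0235,.0185,d=-.014,lift=.04)
```

```text
target [0.4269 0.3191 0.0449]
offset [-0.0552  0.2276  0.0445] ang [-1.0295  0.1247  0.2214] deg 60.8 rows 6.0
```

Emit:
{"api": "drive_tool", "payload": {
  "offset": [
    [-0.04,0.01,0],
    [-0.07,0.05,0.005],
    [-0.07,0.1,0.01],
    [-0.07,0.15,0.02],
    [-0.07,0.19,0.03],
    [-0.065,0.22,0.04],
    [-0.06,0.2276,0.0445],
    [-0.0552,0.2276,0.0445],
    [-0.0552,0.2276,0.0445],
    [-0.0552,0.2276,0.0445]
  ],
  "angular": [
    [0,0,0],
    [-0.17,0.02,0.04],
    [-0.34,0.04,0.08],
    [-0.5,0.06,0.12],
    [-0.67,0.08,0.15],
    [-0.84,0.1,0.19],
    [-1.01,0.124,0.22],
    [-1.03,0.1247,0.2214],
    [-1.03,0.1247,0.2214],
    [-1.03,0.1247,0.2214]
  ]
}}

```text
time_s: 26.25
tool_pos: [0.4277, 0.3179, 0.045]
tool_rot: [90.2, 76.0, -136.9]
force: [0.9, -0.4, -1.6]
grip_width: 0.0426
```

Run:
```python
from h import *
print(telemetry.get_obs()['force'])
place(-.0235,.0190,d=-.0135)
c=cam('wrist')
cv2.imwrite('pics/c2.png',c[0])
```

```text
[ 0.89519803 -0.42965466 -1.56580109]
target [0.427  0.3192 0.0059]
offset [ 0.0379 -0.0098  0.0015] ang [-0.0033  0.0001  0.0004] deg 0.2 rows 1.0
```

View pics/c2.png

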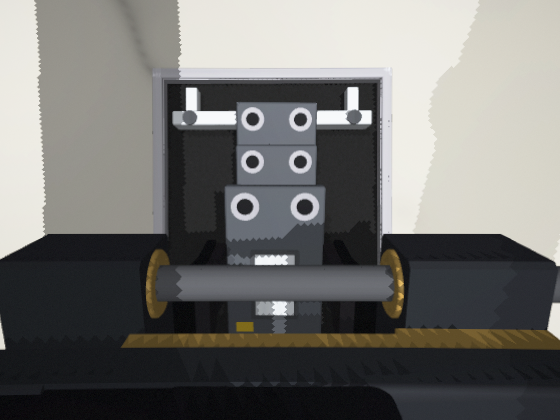

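Emit:
{"api": "drive_tool", "payload": {
  "offset": [
    [0.015,-0.005,0.001],
    [0.03,-0.009,0.001],
    [0.036,-0.0095,0.001],
    [0.038,-0.01,0.001],
    [0.038,-0.01,0.001]
  ],
  "angular": [
    [0,0,0],
    [0,0,0],
    [0,0,0],
    [0,0,0],
    [0,0,0]
  ]
}}

```text
time_s: 26.92
tool_pos: [0.4275, 0.3193, 0.0059]
tool_rot: [90.1, 76.0, -136.9]
force: [0.2, 0.1, -1.1]
grip_width: 0.0432
```

Emit:
{"api": "drive_tool", "payload": {
  "offset": [
    [0.001,0,0],
    [0.002,0,0],
    [0.002,0,0]
  ],
  "angular": [
    [0,0,0],
    [0,0,0],
    [0,0,0]
  ]
}}

```text
time_s: 27.3
tool_pos: [0.4273, 0.3191, 0.0041]
tool_rot: [90.2, 76.1, -136.9]
force: [-0.7, 0.7, -0.6]
grip_width: 0.0435
```

Emit:
{"api": "drive_tool", "payload": {
  "offset": [
    [0.001,0,0],
    [0.0015,0,0],
    [0.0015,0,0]
  ],
  "angular": [
    [0,0,0],
    [0,0,0],
    [0,0,0]
  ]
}}

```text
time_s: 27.68
tool_pos: [0.4274, 0.3192, 0.0038]
tool_rot: [90.1, 76.1, -136.9]
force: [-1.2, -0.1, 6.1]
grip_width: 0.043
```

Emit:
{"api": "drive_tool", "payload": {
  "offset": [
    [-0.001,0,0],
    [-0.001,0,0],
    [-0.001,0,0],
    [-0.001,0,0],
    [-0.02,0.005,0],
    [-0.06,0.015,0],
    [-0.12,0.03,0],
    [-0.18,0.045,0],
    [-0.18,0.045,0]
  ],
  "angular": [
    [0,0,0],
    [0,0,0],
    [0,0,0],
    [0,0,0],
    [0,0,0],
    [0,0,0],
    [0,0,0],
    [0,0,0],
    [0,0,0]
  ],
  "fingers": -0.33
}}

```text
time_s: 28.8
tool_pos: [0.4298, 0.3209, 0.1963]
tool_rot: [90.2, 76.8, -136.9]
force: [0.2, -0.0, -0.0]
grip_width: 0.058
```

Run:
```python
from h import *
c=cam('wrist')
cv2.imwrite('pics/c3.png',c[0])
wp=lambda u,v:[.7-v/2200,.28-u/2200,.006]
q=np.array([wp(*x) for x in [(393,136),(484,117),(518,270),(423,290)]])
print(q.mean(0))
goto([q.mean(0)[0]-.001,q.mean(0)[1]+.004,.035],104)
```

```text
[0.60761364 0.07340909 0.006     ]
offset [ 0.1621 -0.0031 -0.2989] ang [ 0.5026 -0.06   -0.2301] deg 31.9 rows 6.0
```

View pics/c3.png

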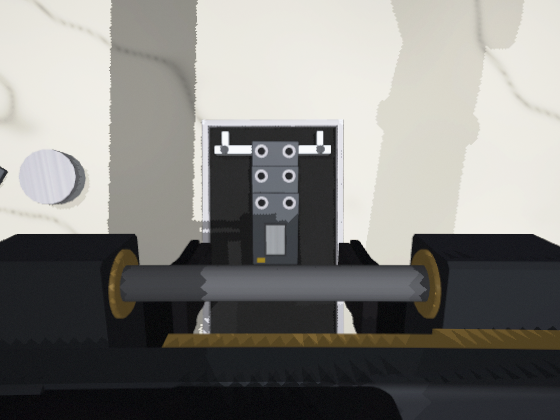

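Emit:
{"api": "drive_tool", "payload": {
  "offset": [
    [0,0,-0.05],
    [0.01,0,-0.1],
    [0.03,-0.003,-0.15],
    [0.05,-0.003,-0.2],
    [0.08,-0.003,-0.25],
    [0.12,-0.003,-0.29],
    [0.15,-0.003,-0.299],
    [0.162,-0.003,-0.299],
    [0.162,-0.003,-0.299],
    [0.162,-0.003,-0.299]
  ],
  "angular": [
    [0.1,-0.012,-0.045],
    [0.2,-0.024,-0.09],
    [0.3,-0.036,-0.14],
    [0.4,-0.048,-0.185],
    [0.5,-0.06,-0.23],
    [0.5026,-0.06,-0.23],
    [0.5026,-0.06,-0.23],
    [0.5026,-0.06,-0.23],
    [0.5026,-0.06,-0.23],
    [0.5026,-0.06,-0.23]
  ],
  "fingers": -0.43
}}

```text
time_s: 30.1
tool_pos: [0.6073, 0.0789, 0.0364]
tool_rot: [-73.7, 89.9, 30.4]
force: [-0.3, 0.0, -0.4]
grip_width: 0.0623
```

Run:
```python
from h import *
c=cam('wrist')
cv2.imwrite('pics/d1.png',c[0])
```

```text
(no output)
```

View pics/d1.png

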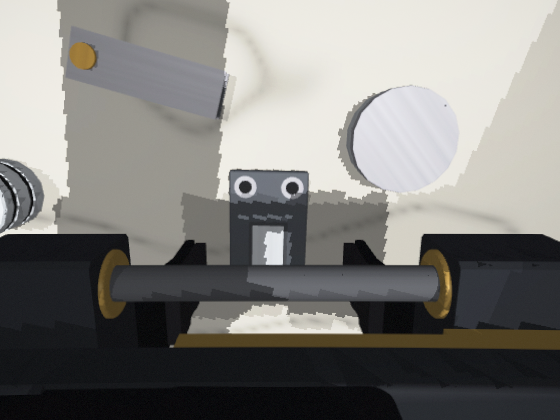

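Run:
```python
from h import *
c=cam('wrist')
o=holes([[245,186.5],[292,187]],c)
goto([*o,-.0115],103.5)
```

```text
hole pitch 26.2 centre [0.6073 0.0769] jaw yaw 103.5
offset [ 0.0481  0.0008 -0.0016] ang [0.0103 0.0005 0.0025] deg 0.6 rows 1.0
```

Emit:
{"api": "drive_tool", "payload": {
  "offset": [
    [0.03,0.001,-0.0015],
    [0.044,0.001,-0.0015],
    [0.0482,0.001,-0.0015],
    [0.0482,0.001,-0.0015]
  ],
  "angular": [
    [0.01,0,0],
    [0.01,0,0],
    [0.01,0,0],
    [0.01,0,0]
  ]
}}

```text
time_s: 30.7
tool_pos: [0.6074, 0.077, -0.0113]
tool_rot: [-82.0, 89.8, 21.5]
force: [-0.3, 0.1, 0.1]
grip_width: 0.0622
```

Emit:
{"api": "drive_tool", "payload": {
  "offset": [
    [0,0,0],
    [0,0,0],
    [0,0,0],
    [0,0,0],
    [0,0,0]
  ],
  "angular": [
    [0,0,0],
    [0,0,0],
    [0,0,0],
    [0,0,0],
    [0,0,0]
  ],
  "fingers": 1
}}

```text
time_s: 31.32
tool_pos: [0.608, 0.0767, -0.0107]
tool_rot: [-90.2, 89.8, 13.4]
force: [-0.4, -1.0, 5.1]
grip_width: 0.0434
```

Run:
```python
from h import *
place(.0015,.0185,d=-.014,lift=.04)
```

```text
target [0.4451 0.3362 0.0449]
offset [-0.056   0.0975  0.2904] ang [-0.514   0.0621  0.2428] deg 32.8 rows 5.0
```

Emit:
{"api": "drive_tool", "payload": {
  "offset": [
    [-0.04,0,0.01],
    [-0.07,0.02,0.05],
    [-0.07,0.035,0.1],
    [-0.07,0.05,0.15],
    [-0.07,0.065,0.2],
    [-0.07,0.085,0.25],
    [-0.06,0.0975,0.285],
    [-0.056,0.0975,0.2904],
    [-0.056,0.0975,0.2904],
    [-0.056,0.0975,0.2904]
  ],
  "angular": [
    [0,0,0],
    [-0.09,0.01,0.04],
    [-0.18,0.02,0.08],
    [-0.27,0.03,0.12],
    [-0.36,0.045,0.17],
    [-0.45,0.055,0.21],
    [-0.514,0.062,0.243],
    [-0.514,0.062,0.243],
    [-0.514,0.062,0.243],
    [-0.514,0.062,0.243]
  ]
}}

```text
time_s: 32.58
tool_pos: [0.4462, 0.3344, 0.045]
tool_rot: [90.2, 76.0, -136.8]
force: [-0.1, -0.4, -0.6]
grip_width: 0.0431
```

Run:
```python
from h import *
print(telemetry.get_obs()['force'])
place(.0015,.0190,d=-.0135)
c=cam('wrist')
cv2.imwrite('pics/d2.png',c[0])
```

```text
[-0.08201746 -0.40875511 -0.62315163]
target [0.4452 0.3363 0.0059]
offset [ 0.0378 -0.01    0.0021] ang [-0.0031 -0.0003 -0.0004] deg 0.2 rows 1.0
```

View pics/d2.png

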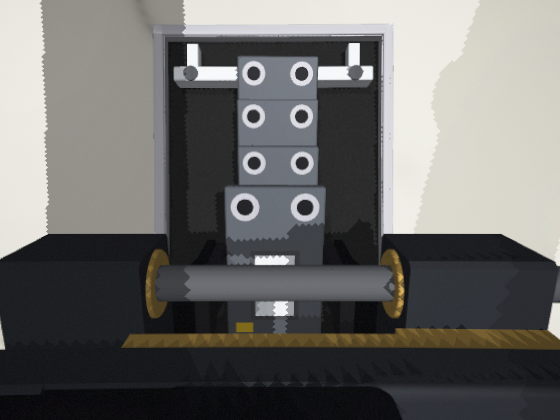

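Emit:
{"api": "drive_tool", "payload": {
  "offset": [
    [0.015,-0.005,0.001],
    [0.03,-0.009,0.001],
    [0.036,-0.0095,0.001],
    [0.039,-0.01,0.001],
    [0.039,-0.01,0.001]
  ],
  "angular": [
    [0,0,0],
    [0,0,0],
    [0,0,0],
    [0,0,0],
    [0,0,0]
  ]
}}

```text
time_s: 33.25
tool_pos: [0.4458, 0.3354, 0.0048]
tool_rot: [90.2, 76.0, -136.9]
force: [1.2, -0.3, -1.7]
grip_width: 0.0429
```

Emit:
{"api": "drive_tool", "payload": {
  "offset": [
    [0.001,0,0],
    [0.002,0,0],
    [0.002,0,0]
  ],
  "angular": [
    [0,0,0],
    [0,0,0],
    [0,0,0]
  ]
}}

```text
time_s: 33.62
tool_pos: [0.4457, 0.3354, 0.0034]
tool_rot: [90.2, 76.0, -136.9]
force: [-0.0, -0.3, 0.7]
grip_width: 0.0428
```

Emit:
{"api": "drive_tool", "payload": {
  "offset": [
    [0.0007,0,0],
    [0.001,0,0],
    [0.001,0,0]
  ],
  "angular": [
    [0,0,0],
    [0,0,0],
    [0,0,0]
  ]
}}

```text
time_s: 34.0
tool_pos: [0.4457, 0.3354, 0.0033]
tool_rot: [90.2, 76.1, -136.9]
force: [-0.0, 0.0, 5.7]
grip_width: 0.0428
```

Emit:
{"api": "drive_tool", "payload": {
  "offset": [
    [-0.0005,0,0],
    [-0.0005,0,0],
    [-0.0005,0,0],
    [-0.0005,0,0],
    [-0.02,0.005,0],
    [-0.06,0.015,0],
    [-0.12,0.03,0],
    [-0.18,0.045,0],
    [-0.18,0.045,0]
  ],
  "angular": [
    [0,0,0],
    [0,0,0],
    [0,0,0],
    [0,0,0],
    [0,0,0],
    [0,0,0],
    [0,0,0],
    [0,0,0],
    [0,0,0]
  ],
  "fingers": -0.33
}}

```text
time_s: 35.12
tool_pos: [0.4483, 0.3372, 0.1962]
tool_rot: [90.3, 76.8, -136.8]
force: [0.9, -0.5, -1.2]
grip_width: 0.0581
```

Run:
```python
from h import *
c=cam('wrist')
cv2.imwrite('pics/d3.png',c[0])
c=cam('top')
cv2.imwrite('pics/d3t.png',c[0])
# w2: centre plate E
wp=lambda u,v:[.65-v/2000,.05-u/2000,.006]
q=np.array([wp(*x) for x in [(515,290),(430,281),(413,420),(498,430)]])
d=q[2]+q[3]-q[0]-q[1];print(q.mean(0),np.degrees(np.arctan2(d[1],d[0])))
goto([q.mean(0)[0]-.001,q.mean(0)[1]+.004,.05],np.degrees(np.arctan2(d[1],d[0]))-90)
```

```text
[ 0.472375 -0.182     0.006   ] 173.05197799391337
offset [ 0.2155  0.288  -0.3934] ang [ 0.8661 -0.1052 -0.2245] deg 51.6 rows 9.0
```

View pics/d3.png

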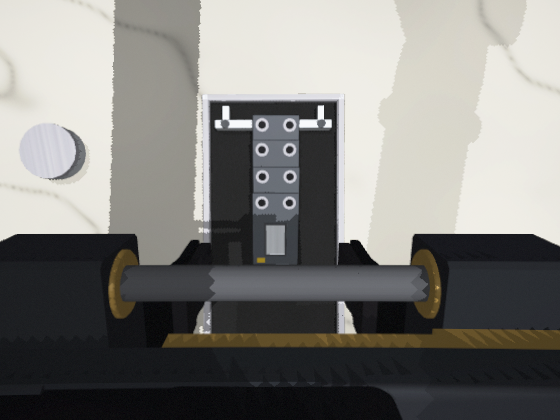

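View pics/d3t.png

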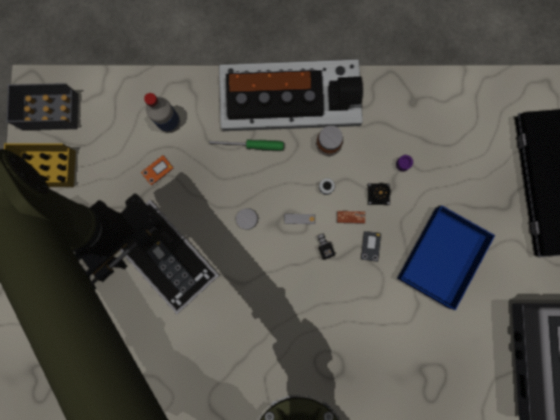

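Emit:
{"api": "drive_tool", "payload": {
  "offset": [
    [0,0.03,-0.04],
    [0.02,0.06,-0.08],
    [0.04,0.09,-0.12],
    [0.05,0.12,-0.16],
    [0.06,0.15,-0.2],
    [0.07,0.18,-0.24],
    [0.09,0.21,-0.28],
    [0.11,0.24,-0.32],
    [0.14,0.27,-0.36],
    [0.18,0.288,-0.39]
  ],
  "angular": [
    [0.1,-0.012,-0.026],
    [0.2,-0.024,-0.052],
    [0.3,-0.036,-0.078],
    [0.4,-0.05,-0.104],
    [0.5,-0.06,-0.13],
    [0.6,-0.073,-0.155],
    [0.7,-0.085,-0.18],
    [0.8,-0.097,-0.207],
    [0.866,-0.1052,-0.2245],
    [0.866,-0.1052,-0.2245]
  ],
  "fingers": -0.43
}}

```text
time_s: 36.48
tool_pos: [0.4743, -0.1721, 0.0836]
tool_rot: [-61.3, 89.9, 21.6]
force: [0.9, 1.1, -0.3]
grip_width: 0.0622
```

Run:
```python
from h import *
goto([.4714,-.178,.04],83)
```

```text
offset [ 0.0436  0.0022 -0.0062] ang [-0.0017  0.0004  0.0008] deg 0.1 rows 1.0
```

Emit:
{"api": "drive_tool", "payload": {
  "offset": [
    [0.0436,0.002,-0.006],
    [0.0436,0.002,-0.006],
    [0.0436,0.002,-0.006]
  ],
  "angular": [
    [0,0,0],
    [0,0,0],
    [0,0,0]
  ]
}}

```text
time_s: 36.85
tool_pos: [0.472, -0.1771, 0.0406]
tool_rot: [-50.4, 89.9, 32.6]
force: [0.2, -0.6, 0.3]
grip_width: 0.0626
```

Run:
```python
from h import *
c=cam('wrist')
cv2.imwrite('pics/e1.png',c[0])
```

```text
(no output)
```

View pics/e1.png

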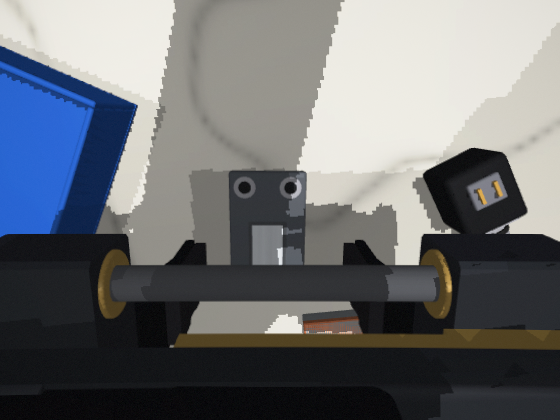

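Run:
```python
from h import *
c=cam('wrist')
o=holes([[244.5,187],[290.5,187]],c)
goto([*o,-.0115],83)
```

```text
hole pitch 26.2 centre [ 0.4723 -0.1797] jaw yaw 83.0
offset [ 0.0531  0.0008 -0.0027] ang [0.0002 0.0009 0.0035] deg 0.2 rows 1.0
```

Emit:
{"api": "drive_tool", "payload": {
  "offset": [
    [0.03,0.0005,-0.0025],
    [0.048,0.0005,-0.0025],
    [0.0532,0.0005,-0.0025],
    [0.0532,0.0005,-0.0025]
  ],
  "angular": [
    [0,0,0],
    [0,0,0],
    [0,0,0],
    [0,0,0]
  ]
}}

```text
time_s: 37.45
tool_pos: [0.4728, -0.1794, -0.0114]
tool_rot: [-76.7, 89.8, 6.3]
force: [0.2, -0.1, -0.1]
grip_width: 0.062
```

Emit:
{"api": "drive_tool", "payload": {
  "offset": [
    [0,0,0],
    [0,0,0],
    [0,0,0],
    [0,0,0],
    [0,0,0]
  ],
  "angular": [
    [0,0,0],
    [0,0,0],
    [0,0,0],
    [0,0,0],
    [0,0,0]
  ],
  "fingers": 1
}}

```text
time_s: 38.08
tool_pos: [0.4734, -0.1799, -0.0108]
tool_rot: [-83.9, 89.7, -0.8]
force: [-1.0, -1.2, 4.1]
grip_width: 0.0428
```

Run:
```python
from h import *
place(.0265,.0185,d=-.014,lift=.04)
```

```text
target [0.4634 0.3533 0.0449]
offset [-0.0558  0.0745  0.528 ] ang [-0.87    0.1053  0.233 ] deg 52.0 rows 9.0
```

Emit:
{"api": "drive_tool", "payload": {
  "offset": [
    [-0.05,0,0],
    [-0.08,0.005,0.03],
    [-0.08,0.015,0.08],
    [-0.08,0.02,0.14],
    [-0.08,0.03,0.2],
    [-0.08,0.04,0.26],
    [-0.08,0.05,0.32],
    [-0.08,0.06,0.38],
    [-0.08,0.065,0.44],
    [-0.08,0.07,0.49]
  ],
  "angular": [
    [0,0,0],
    [-0.1,0.01,0.026],
    [-0.2,0.024,0.052],
    [-0.3,0.036,0.08],
    [-0.4,0.048,0.11],
    [-0.5,0.06,0.135],
    [-0.6,0.072,0.16],
    [-0.7,0.085,0.19],
    [-0.8,0.097,0.215],
    [-0.87,0.1053,0.233]
  ]
}}

```text
time_s: 39.33
tool_pos: [0.4618, 0.3179, 0.0681]
tool_rot: [89.6, 75.9, -137.0]
force: [0.4, 0.1, -1.1]
grip_width: 0.043
```

Run:
```python
from h import *
print(telemetry.get_obs()['grip_width'])
place(.0265,.0185,d=-.014,lift=.04)
```

```text
0.042982910292848286
target [0.4634 0.3533 0.0449]
offset [ 0.0163 -0.0303  0.0246] ang [ 0.0048  0.0004 -0.0017] deg 0.3 rows 1.0
```

Emit:
{"api": "drive_tool", "payload": {
  "offset": [
    [0.01,-0.0303,0.0246],
    [0.0163,-0.0303,0.0246],
    [0.0163,-0.0303,0.0246]
  ],
  "angular": [
    [0,0,0],
    [0,0,0],
    [0,0,0]
  ]
}}

```text
time_s: 39.7
tool_pos: [0.4625, 0.3516, 0.0436]
tool_rot: [89.8, 75.7, -136.8]
force: [0.4, -1.1, -1.0]
grip_width: 0.0433
```

Run:
```python
from h import *
place(.0265,.0175,d=-.0135)
c=cam('wrist')
cv2.imwrite('pics/e2.png',c[0])
```

```text
target [0.4635 0.3534 0.0044]
offset [ 0.0375 -0.0115  0.0006] ang [ 0.0042 -0.0002 -0.0053] deg 0.4 rows 1.0
```

View pics/e2.png

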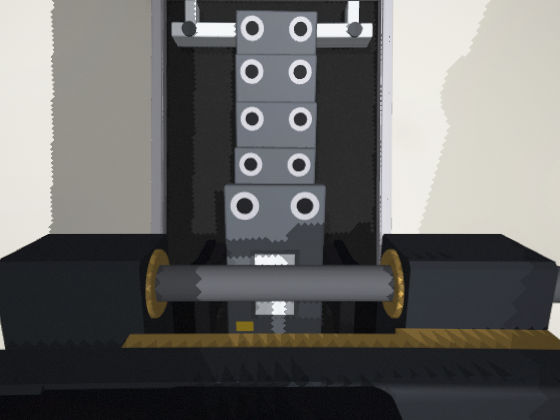

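Emit:
{"api": "drive_tool", "payload": {
  "offset": [
    [0.015,-0.005,0],
    [0.03,-0.009,0],
    [0.036,-0.011,0],
    [0.038,-0.0115,0],
    [0.038,-0.0115,0]
  ],
  "angular": [
    [0,0,0],
    [0,0,0],
    [0,0,0],
    [0,0,0],
    [0,0,0]
  ]
}}

```text
time_s: 40.38
tool_pos: [0.4648, 0.3527, 0.0049]
tool_rot: [89.9, 75.8, -136.9]
force: [-0.2, -0.3, -0.7]
grip_width: 0.0429
```

Emit:
{"api": "drive_tool", "payload": {
  "offset": [
    [0.0007,0,0],
    [0.001,0,0],
    [0.001,0,0]
  ],
  "angular": [
    [0,0,0],
    [0,0,0],
    [0,0,0]
  ]
}}

```text
time_s: 40.75
tool_pos: [0.4647, 0.3526, 0.0041]
tool_rot: [89.9, 75.8, -136.9]
force: [0.6, -0.2, -1.3]
grip_width: 0.0431
```

Emit:
{"api": "drive_tool", "payload": {
  "offset": [
    [0.0007,0,0],
    [0.0015,0,0],
    [0.0015,0,0]
  ],
  "angular": [
    [0,0,0],
    [0,0,0],
    [0,0,0]
  ]
}}

```text
time_s: 41.12
tool_pos: [0.4646, 0.3525, 0.0031]
tool_rot: [89.8, 75.8, -136.9]
force: [0.0, -0.1, 2.9]
grip_width: 0.0432
```

Emit:
{"api": "drive_tool", "payload": {
  "offset": [
    [0,0,0],
    [0,0,0],
    [0,0,0],
    [0,0,0],
    [-0.02,0.005,0],
    [-0.06,0.015,0],
    [-0.12,0.03,0],
    [-0.18,0.08,0],
    [-0.22,0.12,0],
    [-0.22,0.12,0]
  ],
  "angular": [
    [0,0,0],
    [0,0,0],
    [0,0,0],
    [0,0,0],
    [0,0,0],
    [0,0,0],
    [0,0,0],
    [0,0,0.1],
    [0,0,0.245],
    [0,0,0.245]
  ],
  "fingers": -0.33
}}

```text
time_s: 42.38
tool_pos: [0.4202, 0.3103, 0.2495]
tool_rot: [90.0, 62.1, -136.8]
force: [0.6, -0.3, -0.5]
grip_width: 0.0578
```

Run:
```python
from h import *
print(np.round(Ttool(),3))
c=cam('wrist')
cv2.imwrite('pics/e3.png',c[0])
c=cam('scene')
cv2.imwrite('pics/e3s.png',c[0])
c=cam('top')
cv2.imwrite('pics/e3w.png',warp(c,.0,.35,.65,-.4,0,2000))
```

```text
[[-0.341 -0.643 -0.685  0.42 ]
 [-0.321 -0.606  0.728  0.31 ]
 [-0.884  0.468  0.     0.25 ]
 [ 0.     0.     0.     1.   ]]
```

View pics/e3.png

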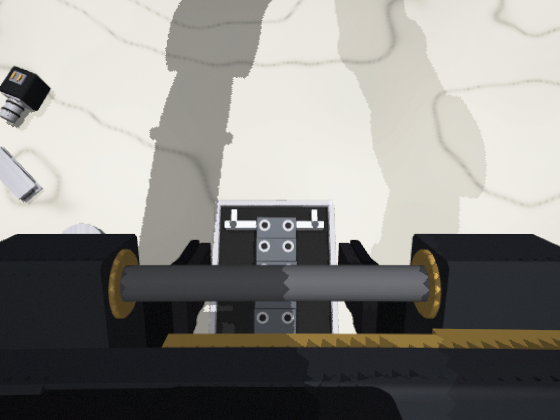

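View pics/e3s.png

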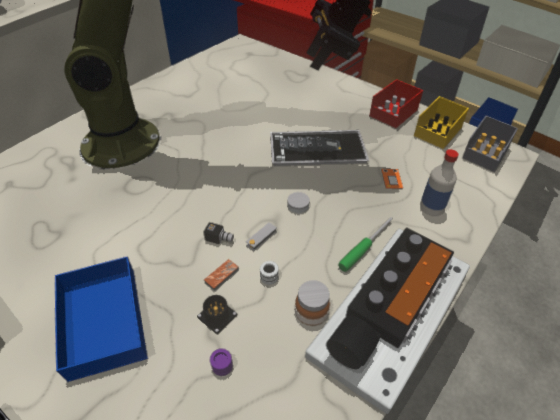

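View pics/e3w.png

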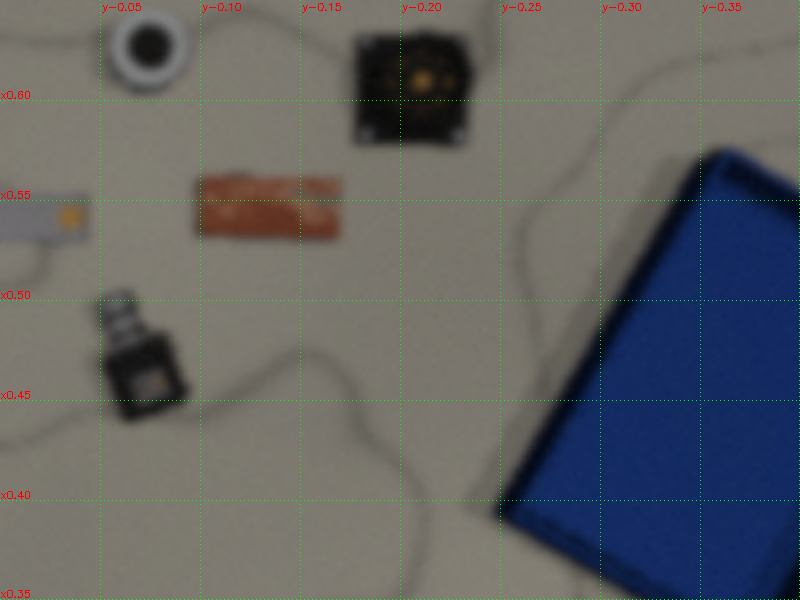

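Run:
```python
from h import *
goto([.462,-.07,.15],114.6)
```

```text
offset [ 0.1924  0.1569 -0.3057] ang [ 0.3191 -0.0791 -0.4858] deg 33.6 rows 7.0
```

Emit:
{"api": "drive_tool", "payload": {
  "offset": [
    [0.02,0.02,-0.05],
    [0.05,0.05,-0.1],
    [0.08,0.075,-0.15],
    [0.11,0.1,-0.2],
    [0.14,0.125,-0.25],
    [0.17,0.15,-0.29],
    [0.1924,0.157,-0.3057],
    [0.1924,0.157,-0.3057],
    [0.1924,0.157,-0.3057]
  ],
  "angular": [
    [0.06,-0.016,-0.1],
    [0.12,-0.03,-0.2],
    [0.18,-0.045,-0.29],
    [0.24,-0.06,-0.38],
    [0.319,-0.0791,-0.4858],
    [0.319,-0.0791,-0.4858],
    [0.319,-0.0791,-0.4858],
    [0.319,-0.0791,-0.4858],
    [0.319,-0.0791,-0.4858]
  ],
  "fingers": -1
}}

```text
time_s: 43.65
tool_pos: [0.4619, -0.0685, 0.15]
tool_rot: [8.0, 90.0, 122.7]
force: [0.5, 0.7, -0.7]
grip_width: 0.087
```

Run:
```python
from h import *
print(np.round(Ttool(),3))
c=cam('wrist')
cv2.imwrite('pics/s1.png',c[0])
```

```text
[[-0.    -0.908 -0.418  0.462]
 [ 0.001 -0.418  0.908 -0.069]
 [-1.     0.     0.001  0.15 ]
 [ 0.     0.     0.     1.   ]]
```

View pics/s1.png

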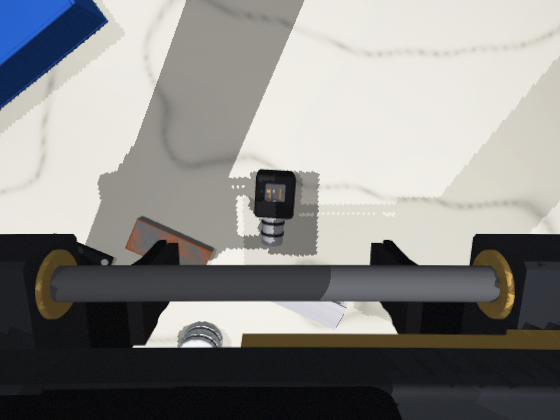

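Run:
```python
from h import *
c=cam('wrist')
cv2.imwrite('pics/s2.png',cv2.resize(c[0][155:255,220:340],None,fx=6,fy=6,interpolation=cv2.INTER_CUBIC))
```

```text
(no output)
```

View pics/s2.png

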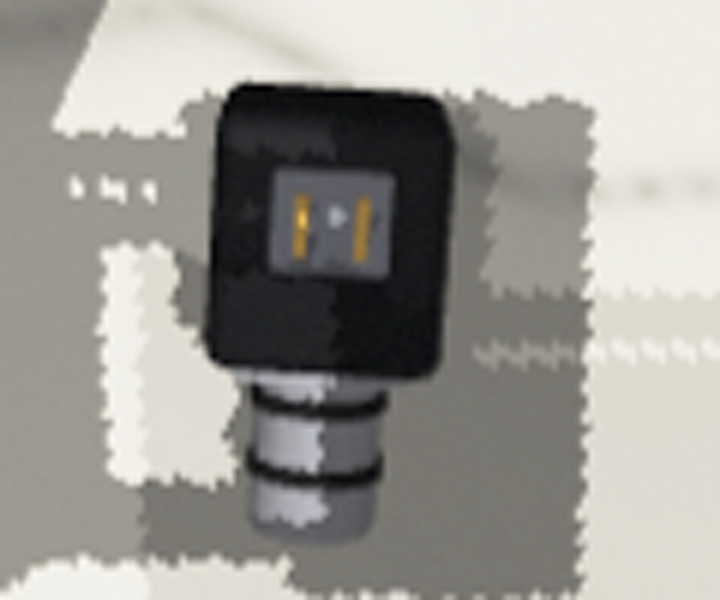

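Run:
```python
from h import *
c=cam('wrist')
o=unproj([[275,193.5],[275,195],[273,236]],.032,*c[1:]);print(o)
goto([o[0][0],o[0][1],-.005],112)
```

```text
[[ 0.45641483 -0.06836298  0.032     ]
 [ 0.45752262 -0.06785086  0.032     ]
 [ 0.48935855 -0.05493921  0.032     ]]
offset [0.1554 0.0055 0.0026] ang [ 0.0484 -0.0002  0.0006] deg 2.8 rows 3.0
```

Emit:
{"api": "drive_tool", "payload": {
  "offset": [
    [0.05,0.0055,0.001],
    [0.1,0.0055,0.001],
    [0.14,0.0055,0.001],
    [0.155,0.0055,0.001],
    [0.155,0.0055,0.001]
  ],
  "angular": [
    [0.05,0,0],
    [0.05,0,0],
    [0.05,0,0],
    [0.05,0,0],
    [0.05,0,0]
  ]
}}

```text
time_s: 44.42
tool_pos: [0.4571, -0.0694, -0.0047]
tool_rot: [100.2, 90.0, -147.9]
force: [-0.3, 0.1, -0.5]
grip_width: 0.0869
```

Emit:
{"api": "drive_tool", "payload": {
  "offset": [
    [0,0,0],
    [0,0,0],
    [0,0,0],
    [0,0,0],
    [0,0,0],
    [0,0,0],
    [0,0,0],
    [0,0,0]
  ],
  "angular": [
    [0,0,0],
    [0,0,0],
    [0,0,0],
    [0,0,0],
    [0,0,0],
    [0,0,0],
    [0,0,0],
    [0,0,0]
  ],
  "fingers": 1
}}

```text
time_s: 45.42
tool_pos: [0.4571, -0.0695, -0.0047]
tool_rot: [114.6, 90.0, -133.4]
force: [-0.4, 0.3, -0.3]
grip_width: 0.0319
```

Emit:
{"api": "drive_tool", "payload": {
  "offset": [
    [-0.05,0,0],
    [-0.1,0,0],
    [-0.1,0,0]
  ],
  "angular": [
    [0,0,0],
    [0,0,0],
    [0,0,0]
  ]
}}

```text
time_s: 45.8
tool_pos: [0.4602, -0.0695, 0.0988]
tool_rot: [-104.3, 89.6, 7.7]
force: [-0.1, -0.4, -1.8]
grip_width: 0.032
```

Run:
```python
from h import *
c=cam('wrist')
cv2.imwrite('pics/s3.png',c[0])
c=cam('top')
cv2.imwrite('pics/s3w.png',warp(c,.05,.27,.61,-.5,-.15,1700))
```

```text
(no output)
```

View pics/s3.png

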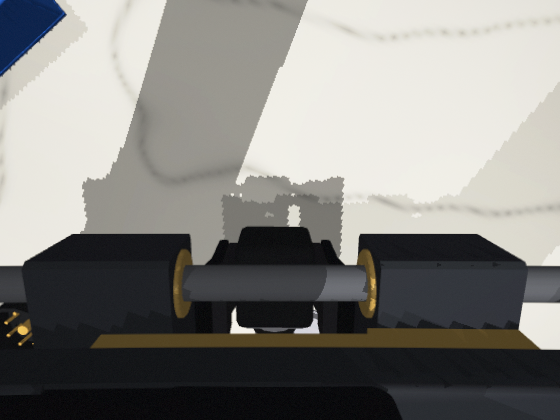

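View pics/s3w.png

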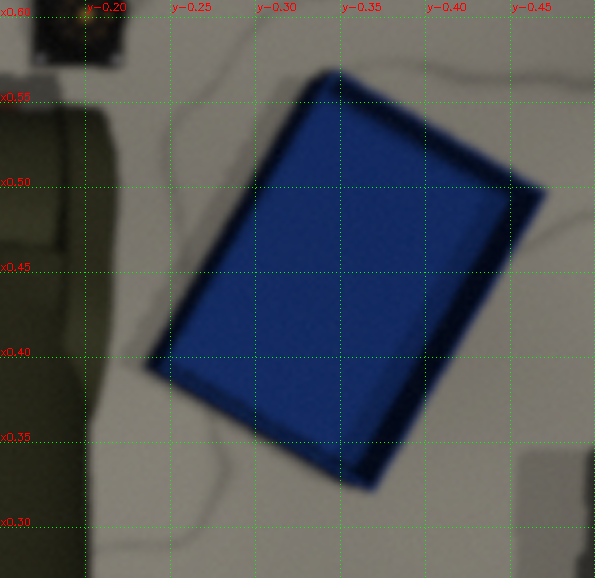

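Run:
```python
from h import *
goto([.3856,-.315,.10],58)
```

```text
offset [-0.0049  0.1581 -0.2013] ang [ 9.42e-01  2.00e-04 -4.00e-04] deg 54.0 rows 6.0
```

Emit:
{"api": "drive_tool", "payload": {
  "offset": [
    [-0.005,0.03,-0.035],
    [-0.005,0.06,-0.07],
    [-0.005,0.09,-0.105],
    [-0.005,0.12,-0.14],
    [-0.005,0.14,-0.18],
    [-0.005,0.158,-0.201],
    [-0.005,0.158,-0.201],
    [-0.005,0.158,-0.201]
  ],
  "angular": [
    [0.17,0,0],
    [0.34,0,0],
    [0.51,0,0],
    [0.68,0,0],
    [0.85,0,0],
    [0.942,0,0],
    [0.942,0,0],
    [0.942,0,0]
  ]
}}

```text
time_s: 46.9
tool_pos: [0.3854, -0.3131, 0.0992]
tool_rot: [80.2, 89.8, 138.3]
force: [0.0, -1.0, -0.8]
grip_width: 0.0317
```

Run:
```python
from h import *
c=cam('wrist')
cv2.imwrite('pics/s4.png',c[0])
print(np.round(Ttool()[:3,3],4))
goto([.3856,-.315,.006],58)
b=np.array([.445,-.352,.05]);bx=np.array([.849,-.528,0]);by=np.array([.528,.849,0])
print(proj([b+sx*.103*bx+sy*.073*by for sx in(-1,1) for sy in (-1,1)],*c[1:]))
```

```text
[ 0.3858 -0.3129  0.0994]
offset [ 0.0934 -0.0012 -0.0019] ang [ 0.0027  0.0007 -0.0022] deg 0.2 rows 2.0
[[149.23767329 176.07623946]
 [392.23391718 176.02613511]
 [170.05104647 459.33103526]
 [372.64138758 458.9361483 ]]
```

View pics/s4.png

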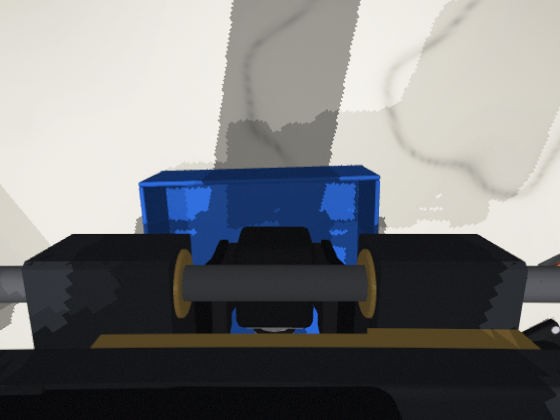

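Emit:
{"api": "drive_tool", "payload": {
  "offset": [
    [0.05,-0.002,-0.004],
    [0.085,-0.002,-0.006],
    [0.0934,-0.002,-0.006],
    [0.0934,-0.002,-0.006]
  ],
  "angular": [
    [0,0,0],
    [0,0,0],
    [0,0,0],
    [0,0,0]
  ]
}}

```text
time_s: 47.45
tool_pos: [0.3846, -0.3183, 0.0062]
tool_rot: [72.0, 89.8, 130.3]
force: [0.1, -0.3, -1.1]
grip_width: 0.0315
```

Emit:
{"api": "drive_tool", "payload": {
  "offset": [
    [0,0,0],
    [0,0,0],
    [0,0,0],
    [0,0,0],
    [-0.05,0,0],
    [-0.11,0,0],
    [-0.17,0,0],
    [-0.17,0,0]
  ],
  "angular": [
    [0,0,0],
    [0,0,0],
    [0,0,0],
    [0,0,0],
    [0,0,0],
    [0,0,0],
    [0,0,0],
    [0,0,0]
  ],
  "fingers": -0.3
}}

```text
time_s: 48.45
tool_pos: [0.3876, -0.3207, 0.1809]
tool_rot: [-61.9, 89.6, -3.7]
force: [0.8, 0.0, 0.2]
grip_width: 0.0564
```

Run:
```python
from h import *
c=cam('wrist')
cv2.imwrite('pics/s5.png',c[0])
c=cam('top')
cv2.imwrite('pics/s5w.png',warp(c,.042,.45,.75,-.4,0,2000))
```

```text
(no output)
```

View pics/s5.png

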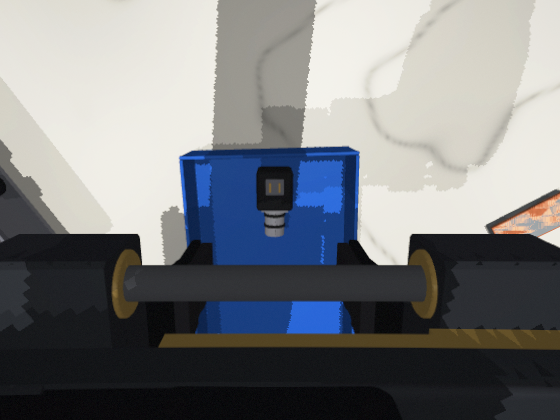

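View pics/s5w.png

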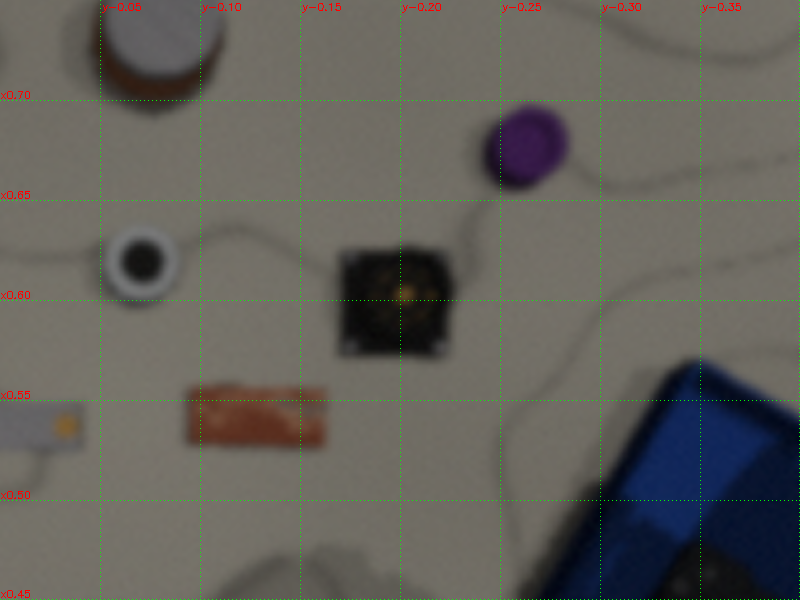

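Run:
```python
from h import *
goto([.605,-.198,.12],88)
```

```text
offset [ 0.0567 -0.1237  0.218 ] ang [-0.5192  0.0024 -0.001 ] deg 29.7 rows 5.0
```

Emit:
{"api": "drive_tool", "payload": {
  "offset": [
    [0,-0.03,0.05],
    [0,-0.06,0.1],
    [0.01,-0.09,0.15],
    [0.03,-0.115,0.2],
    [0.05,-0.1237,0.218],
    [0.0567,-0.1237,0.218],
    [0.0567,-0.1237,0.218],
    [0.0567,-0.1237,0.218]
  ],
  "angular": [
    [-0.1,0,0],
    [-0.2,0,0],
    [-0.3,0,0],
    [-0.42,0,0],
    [-0.519,0,0],
    [-0.519,0,0],
    [-0.519,0,0],
    [-0.519,0,0]
  ],
  "fingers": -1
}}

```text
time_s: 49.55
tool_pos: [0.6041, -0.1998, 0.1209]
tool_rot: [-9.4, 89.9, 78.3]
force: [0.6, 0.2, 1.0]
grip_width: 0.087
```

Run:
```python
from h import *
c=cam('wrist')
cv2.imwrite('pics/k1.png',c[0])
print(np.round(Ttool()[:3,3],4))
```

```text
[ 0.6045 -0.1996  0.1211]
```

View pics/k1.png

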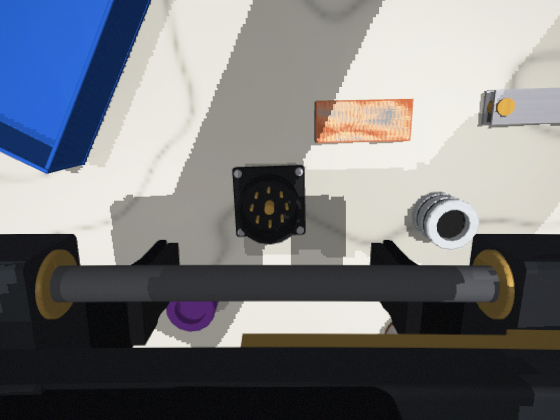

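Run:
```python
from h import *
c=cam('wrist')
a=unproj([[269,208]],.042,*c[1:]);b=unproj([[270,201]],.008,*c[1:]);print(a,b)
o=a[0]
goto([o[0],o[1],.003],88)
```

```text
[[ 0.60038544 -0.20151024  0.042     ]] [[ 0.60313684 -0.2011831   0.008     ]]
offset [ 0.1182  0.0044 -0.0028] ang [-0.0026  0.0026  0.0013] deg 0.2 rows 2.0
```

Emit:
{"api": "drive_tool", "payload": {
  "offset": [
    [0.05,0.003,-0.002],
    [0.1,0.003,-0.002],
    [0.117,0.003,-0.002],
    [0.117,0.003,-0.002]
  ],
  "angular": [
    [0,0,0],
    [0,0,0],
    [0,0,0],
    [0,0,0]
  ]
}}

```text
time_s: 50.15
tool_pos: [0.6015, -0.201, 0.0042]
tool_rot: [-10.1, 89.8, 77.7]
force: [-0.1, -0.4, 1.1]
grip_width: 0.0871
```

Emit:
{"api": "drive_tool", "payload": {
  "offset": [
    [0,0,0],
    [0,0,0],
    [0,0,0],
    [0,0,0],
    [0,0,0],
    [0,0,0],
    [0,0,0]
  ],
  "angular": [
    [0,0,0],
    [0,0,0],
    [0,0,0],
    [0,0,0],
    [0,0,0],
    [0,0,0],
    [0,0,0]
  ],
  "fingers": 1
}}

```text
time_s: 51.02
tool_pos: [0.6017, -0.2013, 0.0045]
tool_rot: [-21.1, 89.9, 66.8]
force: [-0.8, -1.4, 3.1]
grip_width: 0.0453
```

Emit:
{"api": "drive_tool", "payload": {
  "offset": [
    [-0.05,0,0],
    [-0.11,0,0],
    [-0.12,0,0],
    [-0.12,0,0]
  ],
  "angular": [
    [0,0,0],
    [0,0,0],
    [0,0,0],
    [0,0,0]
  ]
}}

```text
time_s: 51.52
tool_pos: [0.6017, -0.2012, 0.1246]
tool_rot: [-28.4, 89.8, 59.4]
force: [-0.2, 0.9, -1.2]
grip_width: 0.0457
```

Run:
```python
from h import *
c=cam('wrist')
cv2.imwrite('pics/k2.png',c[0])
c=cam('top')
cv2.imwrite('pics/k2w.png',warp(c,.05,.27,.61,-.5,-.15,1700))
b=np.array([.4435,-.3575,0]);bx=np.array([.849,-.528,0])
p=b+.012*bx
goto([p[0],p[1],.115],58)
```

```text
offset [ 0.0073  0.1404 -0.1686] ang [ 0.5207  0.0025 -0.003 ] deg 29.8 rows 4.0
```

View pics/k2.png

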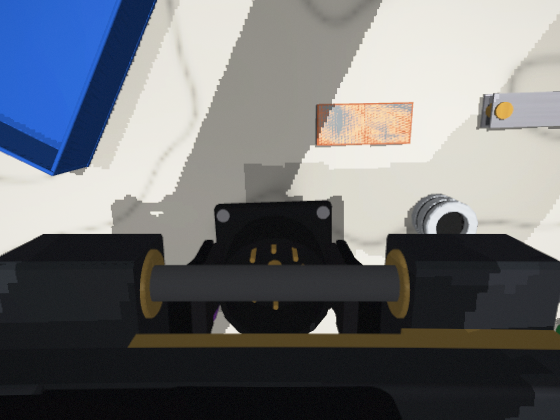

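View pics/k2w.png

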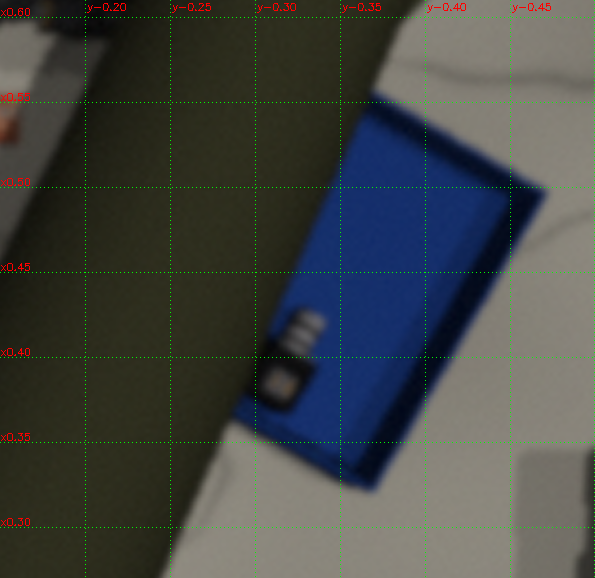

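Emit:
{"api": "drive_tool", "payload": {
  "offset": [
    [0,0.035,-0.04],
    [0,0.07,-0.08],
    [0,0.1,-0.12],
    [0,0.13,-0.155],
    [0.007,0.1404,-0.1686],
    [0.007,0.1404,-0.1686],
    [0.007,0.1404,-0.1686]
  ],
  "angular": [
    [0.13,0,0],
    [0.26,0,0],
    [0.39,0,0],
    [0.5207,0,0],
    [0.5207,0,0],
    [0.5207,0,0],
    [0.5207,0,0]
  ]
}}

```text
time_s: 52.5
tool_pos: [0.4552, -0.3618, 0.1145]
tool_rot: [62.4, 89.7, 120.6]
force: [-0.0, -1.0, -0.4]
grip_width: 0.0452
```

Run:
```python
from h import *
c=cam('wrist')
cv2.imwrite('pics/k3.png',c[0])
print(np.round(Ttool()[:3,3],4), telemetry.get_obs()['grip_width'])
```

```text
[ 0.4554 -0.3618  0.1147] 0.04532564077919953
```

View pics/k3.png

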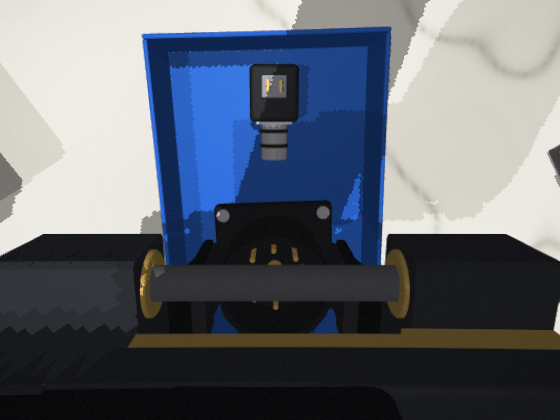

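Emit:
{"api": "drive_tool", "payload": {
  "offset": [
    [0.05,0,0],
    [0.09,0,0],
    [0.102,0,0],
    [0.102,0,0]
  ],
  "angular": [
    [0,0,0],
    [0,0,0],
    [0,0,0],
    [0,0,0]
  ]
}}

```text
time_s: 53.05
tool_pos: [0.4557, -0.3609, 0.0127]
tool_rot: [67.1, 89.7, 125.4]
force: [0.3, -0.1, -1.2]
grip_width: 0.0456
```

Emit:
{"api": "drive_tool", "payload": {
  "offset": [
    [0,0,0],
    [0,0,0],
    [0,0,0],
    [0,0,0],
    [-0.05,0,0],
    [-0.11,0,0],
    [-0.15,0,0],
    [-0.15,0,0]
  ],
  "angular": [
    [0,0,0],
    [0,0,0],
    [0,0,0],
    [0,0,0],
    [0,0,0],
    [0,0,0],
    [0,0,0],
    [0,0,0]
  ],
  "fingers": -0.45
}}

```text
time_s: 54.05
tool_pos: [0.4579, -0.3633, 0.1663]
tool_rot: [-30.5, 89.8, 27.8]
force: [0.5, -0.3, 0.0]
grip_width: 0.0628
```

Run:
```python
from h import *
c=cam('wrist')
cv2.imwrite('pics/k4.png',c[0])
goto([.6185,-.072,.12],90)
```

```text
offset [0.045  0.0147 0.3316] ang [-0.5531  0.0034 -0.0012] deg 31.7 rows 6.0
```

View pics/k4.png

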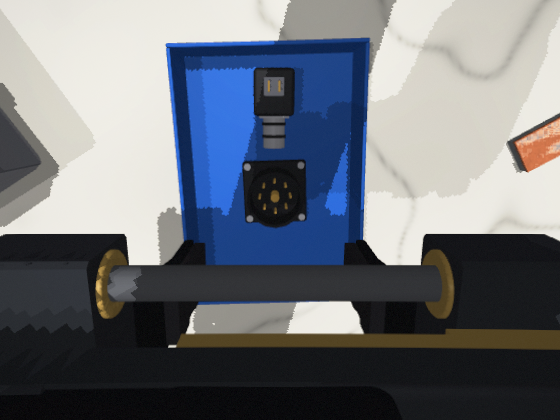

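Socket is in. Now the piston (silver one with a dark centre, at k1 ≈ (455,223)).

Emit:
{"api": "drive_tool", "payload": {
  "offset": [
    [0,0,0.05],
    [0,0.005,0.11],
    [0,0.01,0.17],
    [0.01,0.0147,0.23],
    [0.02,0.0147,0.29],
    [0.035,0.0147,0.3316],
    [0.045,0.0147,0.3316],
    [0.045,0.0147,0.3316],
    [0.045,0.0147,0.3316]
  ],
  "angular": [
    [-0.1,0,0],
    [-0.2,0,0],
    [-0.3,0,0],
    [-0.42,0,0],
    [-0.553,0,0],
    [-0.553,0,0],
    [-0.553,0,0],
    [-0.553,0,0],
    [-0.553,0,0]
  ],
  "fingers": -0.8
}}

```text
time_s: 55.22
tool_pos: [0.6178, -0.0741, 0.12]
tool_rot: [14.3, 89.8, 104.1]
force: [0.4, -0.3, 0.4]
grip_width: 0.0781
```

Run:
```python
from h import *
c=cam('wrist')
cv2.imwrite('pics/n1.png',c[0])
print(np.round(Ttool()[:3,3],4))
```

```text
[ 0.6181 -0.0739  0.1204]
```

View pics/n1.png

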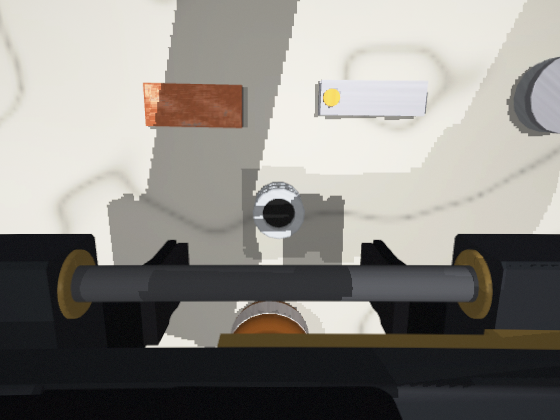

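Run:
```python
from h import *
c=cam('wrist')
a=unproj([[279,212]],.032,*c[1:]);print(a)
goto([a[0][0],a[0][1],-.004],90)
```

```text
[[ 0.61936566 -0.06880036  0.032     ]]
offset [ 0.1246 -0.0009  0.0044] ang [-0.0026  0.0035  0.0006] deg 0.3 rows 2.0
```

Emit:
{"api": "drive_tool", "payload": {
  "offset": [
    [0.05,-0.001,0.004],
    [0.1,-0.001,0.004],
    [0.1246,-0.001,0.004],
    [0.1246,-0.001,0.004]
  ],
  "angular": [
    [0,0,0],
    [0,0,0],
    [0,0,0],
    [0,0,0]
  ]
}}

```text
time_s: 55.82
tool_pos: [0.6177, -0.0697, -0.0055]
tool_rot: [41.2, 89.7, 131.0]
force: [0.4, 0.1, 0.1]
grip_width: 0.0784
```

Emit:
{"api": "drive_tool", "payload": {
  "offset": [
    [0,0,0],
    [0,0,0],
    [0,0,0],
    [0,0,0],
    [0,0,0],
    [0,0,0],
    [0,0,0]
  ],
  "angular": [
    [0,0,0],
    [0,0,0],
    [0,0,0],
    [0,0,0],
    [0,0,0],
    [0,0,0],
    [0,0,0]
  ],
  "fingers": 1
}}

```text
time_s: 56.7
tool_pos: [0.6179, -0.0698, -0.0052]
tool_rot: [38.5, 89.8, 128.3]
force: [-1.0, -0.2, 3.7]
grip_width: 0.0371
```

Emit:
{"api": "drive_tool", "payload": {
  "offset": [
    [-0.05,0,0],
    [-0.11,0,0],
    [-0.12,0,0],
    [-0.12,0,0]
  ],
  "angular": [
    [0,0,0],
    [0,0,0],
    [0,0,0],
    [0,0,0]
  ]
}}

```text
time_s: 57.2
tool_pos: [0.6183, -0.07, 0.115]
tool_rot: [25.6, 89.8, 115.4]
force: [0.3, 0.0, -1.5]
grip_width: 0.0373
```

Run:
```python
from h import *
c=cam('wrist')
cv2.imwrite('pics/n2.png',c[0])
b=np.array([.4435,-.3575,0]);bx=np.array([.849,-.528,0])
p=b+.070*bx
goto([p[0],p[1],.115],58)
```

```text
offset [-0.0021  0.1133 -0.3251] ang [ 0.555   0.0025 -0.0054] deg 31.8 rows 6.0
```

View pics/n2.png

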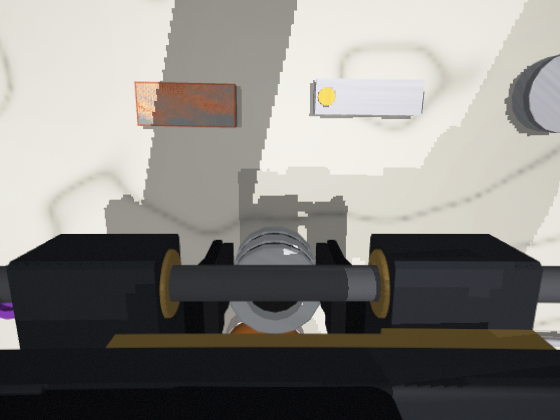

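Emit:
{"api": "drive_tool", "payload": {
  "offset": [
    [0,0.02,-0.05],
    [0,0.04,-0.11],
    [0,0.06,-0.17],
    [0,0.08,-0.23],
    [0,0.1,-0.29],
    [0,0.113,-0.325],
    [0,0.113,-0.325],
    [0,0.113,-0.325],
    [0,0.113,-0.325]
  ],
  "angular": [
    [0.1,0,0],
    [0.2,0,0],
    [0.3,0,0],
    [0.42,0,0],
    [0.555,0,0],
    [0.555,0,0],
    [0.555,0,0],
    [0.555,0,0],
    [0.555,0,0]
  ]
}}

```text
time_s: 58.38
tool_pos: [0.5042, -0.3921, 0.1118]
tool_rot: [75.5, 89.6, 133.6]
force: [-0.5, 0.4, -1.1]
grip_width: 0.0374
```

Run:
```python
from h import *
c=cam('wrist')
cv2.imwrite('pics/n3.png',c[0])
print(np.round(Ttool()[:3,3],4), telemetry.get_obs()['grip_width'])
c=cam('scene')
cv2.imwrite('pics/n3s.png',cv2.resize(c[0][200:400,20:260],None,fx=3,fy=3))
```

```text
[ 0.5043 -0.3923  0.1121] 0.03701017031406266
```

View pics/n3.png

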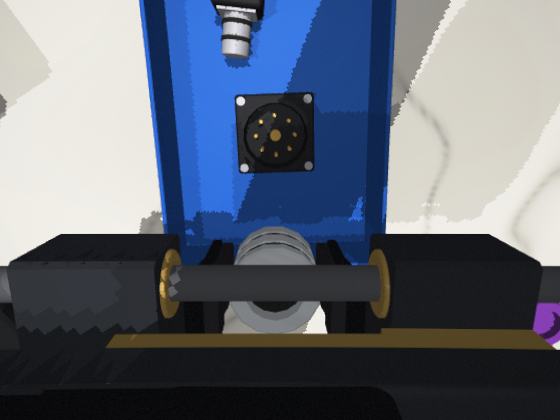

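View pics/n3s.png

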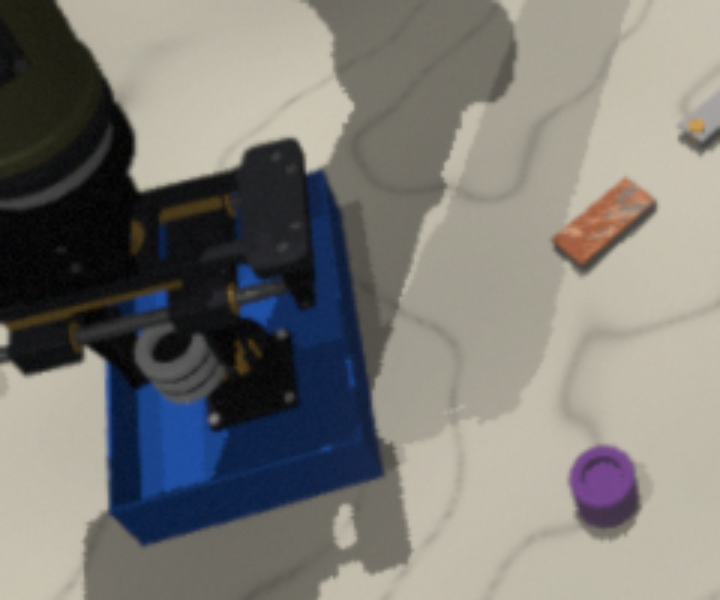

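Run:
```python
from h import *
c=cam('wrist')
print('socket',unproj([[275,133]],.045,*c[1:]))
c=cam('top')
cv2.imwrite('pics/n4w.png',warp(c,.05,.27,.61,-.5,-.15,1700))
```

```text
socket [[ 0.45649533 -0.36173677  0.045     ]]
```

View pics/n4w.png

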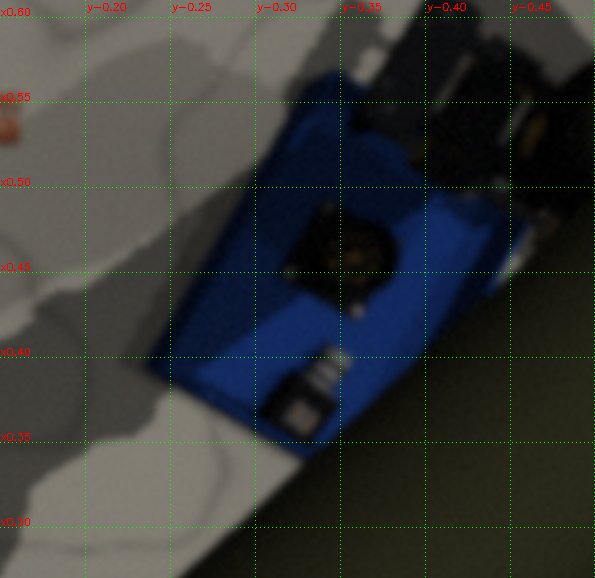

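Run:
```python
from h import *
c=cam('wrist')
b=np.array([.4435,-.3575,0]);bx=np.array([.849,-.528,0]);by=np.array([.528,.849,0])
for x in (.05,.07,.09,.1):
  for z in (.003,.05): print(x,z,proj(b+x*bx+np.array([0,0,z]),*c[1:]).round())
cv2.imwrite('pics/n5.png',cv2.resize(c[0][190:350,130:420],None,fx=2.7,fy=2.7))
```

```text
0.05 0.003 [[271. 179.]]
0.05 0.05 [[271. 191.]]
0.07 0.003 [[271. 205.]]
0.07 0.05 [[271. 221.]]
0.09 0.003 [[271. 230.]]
0.09 0.05 [[271. 250.]]
0.1 0.003 [[271. 242.]]
0.1 0.05 [[271. 264.]]
```

View pics/n5.png

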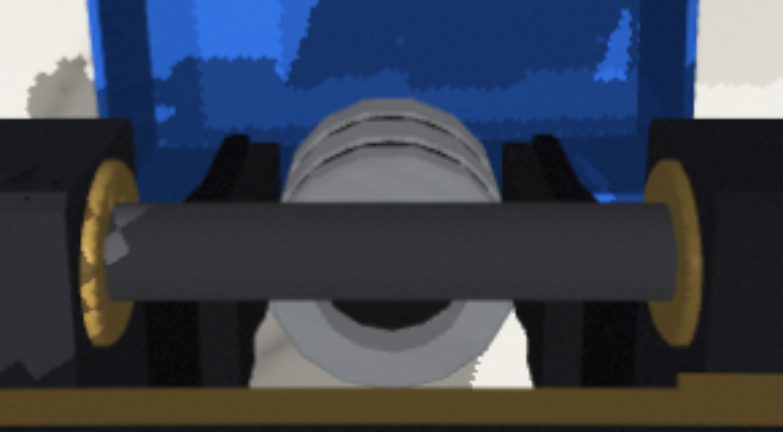

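Emit:
{"api": "drive_tool", "payload": {
  "offset": [
    [0.05,0,0],
    [0.09,0,0],
    [0.107,0.001,0],
    [0.107,0.001,0]
  ],
  "angular": [
    [0,0,0],
    [0,0,0],
    [0,0,0],
    [0,0,0]
  ]
}}

```text
time_s: 59.12
tool_pos: [0.502, -0.3922, 0.0054]
tool_rot: [81.9, 89.6, 140.0]
force: [0.6, -0.7, -1.2]
grip_width: 0.0376
```

Emit:
{"api": "drive_tool", "payload": {
  "offset": [
    [0,0,0],
    [0,0,0],
    [0,0,0],
    [0,0,0],
    [-0.05,0,0],
    [-0.11,0,0],
    [-0.17,0,0],
    [-0.2,0,0],
    [-0.2,0,0]
  ],
  "angular": [
    [0,0,0],
    [0,0,0],
    [0,0,0],
    [0,0,0],
    [0,0,0],
    [0,0,0],
    [0,0,0],
    [0,0,0],
    [0,0,0]
  ],
  "fingers": -0.35
}}

```text
time_s: 60.25
tool_pos: [0.5041, -0.3945, 0.2085]
tool_rot: [56.6, 89.9, 114.6]
force: [-0.0, 0.9, -0.5]
grip_width: 0.0591
```

Run:
```python
from h import *
c=cam('wrist')
cv2.imwrite('pics/n6.png',c[0])
goto([.46,.25,.30],110)
```

```text
offset [-0.091   0.3776  0.5234] ang [-0.9062  0.0037 -0.0044] deg 51.9 rows 11.0
```

View pics/n6.png

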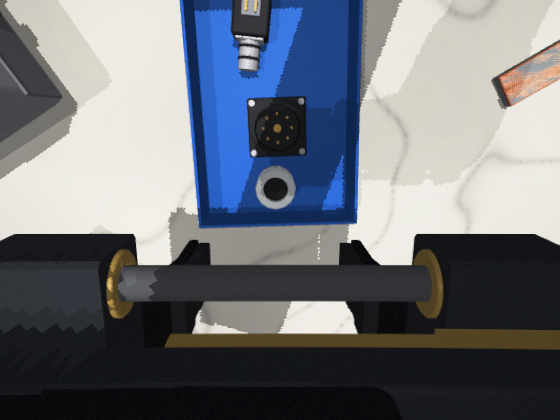

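Run:
```python
from h import *
goto(TC+.11*ux+np.array([0,0,.2]),133.1)
```

```text
offset [0.0094 0.4063 0.6966] ang [-1.3093  0.0047 -0.0037] deg 75.0 rows 13.0
```

Emit:
{"api": "drive_tool", "payload": {
  "offset": [
    [0,0.03,0.05],
    [0,0.06,0.1],
    [0,0.09,0.15],
    [0,0.12,0.2],
    [0,0.15,0.25],
    [0,0.18,0.3],
    [0,0.21,0.35],
    [0,0.24,0.4],
    [0,0.27,0.45],
    [0,0.3,0.5]
  ],
  "angular": [
    [-0.1,0,0],
    [-0.2,0,0],
    [-0.3,0,0],
    [-0.4,0,0],
    [-0.5,0,0],
    [-0.6,0,0],
    [-0.7,0,0],
    [-0.8,0,0],
    [-0.9,0,0],
    [-1,0,0]
  ]
}}

```text
time_s: 61.55
tool_pos: [0.5118, 0.1912, 0.2067]
tool_rot: [39.7, 89.6, 155.3]
force: [1.6, -1.3, -0.5]
grip_width: 0.0588
```

Run:
```python
from h import *
goto(TC+.11*ux+np.array([0,0,.2]),133.1)
```

```text
offset [ 0.0072 -0.1092  0.1932] ang [-0.3055  0.006  -0.0036] deg 17.5 rows 4.0
```

Emit:
{"api": "drive_tool", "payload": {
  "offset": [
    [0,-0.03,0.05],
    [0,-0.06,0.1],
    [0,-0.09,0.15],
    [0,-0.109,0.193],
    [0,-0.109,0.193],
    [0,-0.109,0.193]
  ],
  "angular": [
    [-0.1,0,0],
    [-0.2,0,0],
    [-0.3,0,0],
    [-0.3055,0,0],
    [-0.3055,0,0],
    [-0.3055,0,0]
  ]
}}

```text
time_s: 62.3
tool_pos: [0.5264, 0.411, 0.2053]
tool_rot: [48.5, 89.5, -178.5]
force: [-0.6, -0.1, 0.2]
grip_width: 0.0586
```

Run:
```python
from h import *
c=cam('wrist')
cv2.imwrite('pics/f1.png',c[0])
import pickle;pickle.dump(c,open('cf.pkl','wb'))
```

```text
(no output)
```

View pics/f1.png

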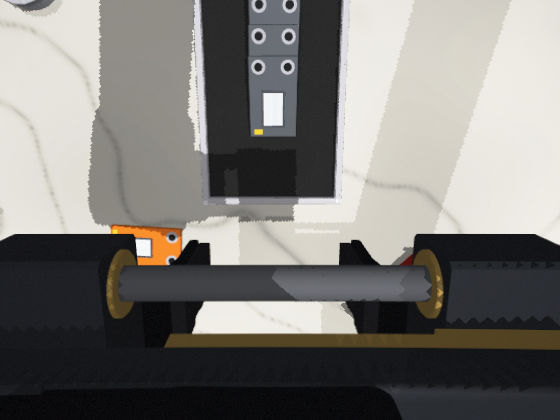

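Emit:
{"api": "drive_tool", "payload": {
  "offset": [
    [-0.02,0.03,0],
    [-0.05,0.06,0],
    [-0.05,0.065,0],
    [-0.05,0.065,0]
  ],
  "angular": [
    [0,0,0],
    [0,0,0],
    [0,0,0],
    [0,0,0]
  ]
}}

```text
time_s: 62.85
tool_pos: [0.48, 0.3648, 0.2561]
tool_rot: [38.6, 89.6, 171.5]
force: [0.5, -0.4, -0.2]
grip_width: 0.0586
```

Run:
```python
from h import *
c=cam('wrist')
cv2.imwrite('pics/f2.png',cv2.resize(c[0][20:240,190:360],None,fx=3.5,fy=2.7,interpolation=cv2.INTER_CUBIC))
import pickle;pickle.dump(c,open('cf.pkl','wb'))
c=cam('scene')
cv2.imwrite('pics/f2s.png',cv2.resize(c[0][115:180,255:385],None,fx=6,fy=6,interpolation=cv2.INTER_CUBIC))
```

```text
(no output)
```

View pics/f2.png

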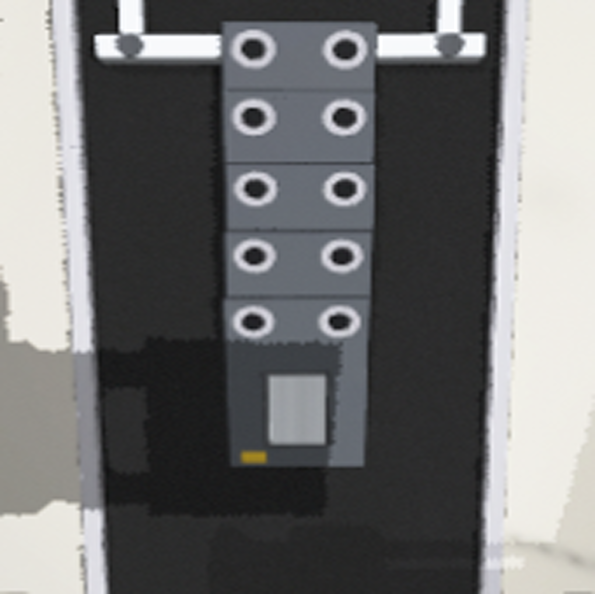

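View pics/f2s.png

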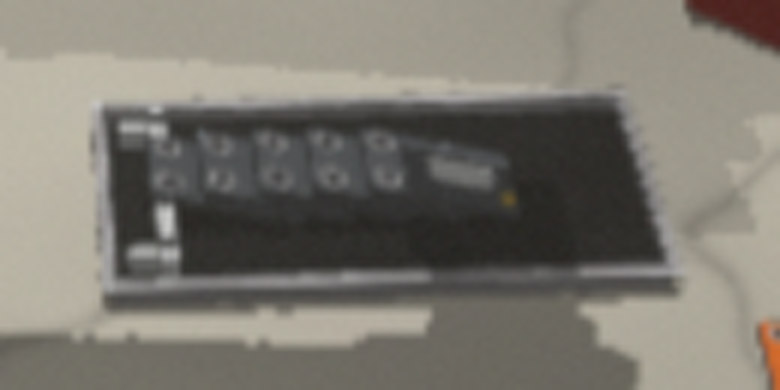

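Run:
```python
from h import *
import pickle;c=pickle.load(open('cf.pkl','rb'))
px=lambda a:[[190+u/3.5,20+v/2.7] for u,v in a]
def tr(uv,z):
    p=unproj(px(uv),z,*c[1:])-TC; return np.round(np.c_[p@ux,p@uy]*1000,1)
for h in ([(253,48),(346,48)],[(253,117),(345,117)],[(255,188),(344,188)],[(255,256),(343,256)],[(253,321),(340,321)]):
    t=tr(h,.026);print(t.mean(0),t[0]-t[1])
print('tail',tr([(232,466),(365,466)],.011))
print('bar',tr([(96,58),(485,58)],.019))
# plate-end edges of P1..P5 (hole end top)
print([tr([(300,v)],.028)[0] for v in (22,90,162,231,297)])
```

```text
[-97.2   2.2] [  0.  -26.4]
[-73.65   2.05] [ -0.1 -26.5]
[-48.45   2.1 ] [ -0.1 -26.2]
[-23.45   1.9 ] [ -0.1 -26.2]
[1.15 1.05] [ -0.1 -26.3]
tail [[ 62.  -20. ]
 [ 62.2  23.2]]
bar [[-95.1 -56.5]
 [-94.8  55.9]]
[array([-105.5,    2.4]), array([-82.7,   2.3]), array([-57.6,   2.2]), array([-32.7,   2.2]), array([-8.1,  2.1])]
```

Run:
```python
from h import *
c=cam('top');cv2.imwrite('pics/z.png',c[0])
```

```text
(no output)
```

View pics/z.png

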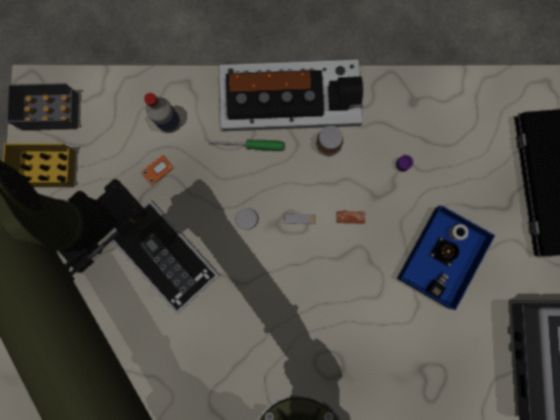

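The last top view shows the five plates fanned in the tray. Piston (459,231), socket (445,250) and solenoid (437,285) are in the bin, and the bystanders are unmoved.

```bash
python3 -c "
from cell import sign_off
print(sign_off())"
```

```text
the job is handed in; nothing more can be done
None
```

The job is done and handed in at about 63 s of the 210 s allowed. All five steel plates are fanned in the tray, and the solenoid, socket and piston are in the blue bin. The hand-in reports no verdict, so what follows rests on my own checks.

**Plates:** The last wrist picture put the hole pairs 23.5, 25.2, 25.0 and 24.6 mm apart along the tray.
- They lie within about 2 mm of the centre line and are square to the tray.
- The first plate rests on the bar about 24 mm from its centre. The last plate's plain end is 62 mm beyond the tray's centre, with a tilt of roughly 14°.
- All ten bolt holes show. The plain ends of the first four plates are hidden under the next plate, so I judged those by the light contact felt when each was set down.

**Bin and the rest:** The bin is upright and the three parts stand apart in it. The bystanders and look-alikes show no movement in the last top view.

**What disagreed:**
- The fingertips touched the bench only with the TCP reading about -13 mm, not 8 mm ahead of the TCP as described. My first two tries at a plate closed above it without moving it; after that I worked from the measured contact height.
- The top camera differed from the wrist camera by a few millimetres, so I relied on the wrist camera.
- The solenoid shifted a few centimetres inside the bin while the arm was elsewhere, and it stayed in the bin.

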